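# Test a batch of electronics modules

## Task

Move every module from the carrier tray into the lanes of the batch tester, one flat in each lane, then pick up the hand scanner and hold it level and still for two seconds with its window centred about 8 cm above the bar-code label on the job card, and lay it back along the middle of its pad. With all the modules in the tester, press the small select button fully down and let it up, then press the large start button fully down and let it up. Finally put the modules back flat in the lanes of the carrier tray, with the scanner lying on its pad, and leave the bottle, spool and jar where they stand.

Things in the scene. Friction and masses are not known exactly. Their poses are not given: they have to be found in the camera images.
- module1: light grey plastic electronics module, a block 68 long (its x) by 40 wide (y) by 30 mm high (z), 85 to 170 g, with a green board on top; origin at the centre of its underside, z up. Starts flat in a lane of the tray with its length along the lane. May be absent (None)
- module2: light grey plastic electronics module, a block 68 long (its x) by 40 wide (y) by 30 mm high (z), 85 to 170 g, with a green board on top; origin at the centre of its underside, z up. Starts flat in a lane of the tray with its length along the lane. May be absent (None)
- module3: light grey plastic electronics module, a block 68 long (its x) by 40 wide (y) by 30 mm high (z), 85 to 170 g, with a green board on top; origin at the centre of its underside, z up. Starts flat in a lane of the tray with its length along the lane. May be absent (None)
- tray: stack of black carrier trays, fixed, 110 (x) by 202 (y) by 44 mm high; origin at the centre of the underside on the table
- tray_floor (a point): centre of the lane floor of the top tray, 34 mm above the table, axes as the tray. Three open lanes side by side, running along x; lane centres at y = -0.070, 0 and +0.070 m, each about 54 mm wide and 102 mm long inside, parted by flat ribs 16 mm wide and enclosed by a rim; the ribs rise 8.5 and the rim 10 mm above the lane floor
- tester: blue batch tester, a fixed console 210 (x) by 224 (y) by 45 mm high; origin at the centre of the underside. Its far half (+x) carries an aluminium bed with three lanes (centred at x = +0.045 m), its near half (-x) two plain white round push buttons in black housings, the small one on the +y side and the large one on the -y side
- bed_floor (a point): centre of the lane floor of the tester's bed, 49 mm above the table, axes as the tester. Three open lanes side by side, running along x; lane centres at y = -0.070, 0 and +0.070 m, each about 54 mm wide and 102 mm long inside, parted by flat ribs 16 mm wide and enclosed by a rim; the ribs rise 8.5 and the rim 10 mm above the lane floor
- select_top (a point): centre of the top face of the small round select button (28 mm across), at x = -0.063, y = +0.055 m on the tester and 67 mm above the table when up, moves with it; pressed straight down
- select (a joint): travel of the small select button in m: 0 up, 0.006 fully down; springs back, about 4 N fully down
- start_top (a point): centre of the top face of the large round start button (44 mm across), at x = -0.063, y = -0.045 m on the tester and 69 mm above the table when up, moves with it; pressed straight down
- start (a joint): travel of the large start button in m: 0 up, 0.008 fully down; springs back, about 5 N fully down
- scanner: hand scanner, 170 mm long (its x), 180 g, lying flat, z up; origin on the underside, at the middle of the length and below the centre of mass. Black handle from x = -0.085 to +0.030 m, 32 wide and 30 mm high; white head from x = +0.030 to +0.085 m, 60 wide and 36 mm high. Grip the handle across its width near x = 0
- window (a point): centre of the scanner's reading window in the underside of its head, at scanner x = +0.0575 m; it looks along scanner -z (down when level)
- pad: black rubber parking pad for the scanner, fixed, 190 (x) by 76 (y) by 4 mm high; origin at the centre of the underside. The scanner starts on it, lengths along each other
- card: job card on a plywood board, fixed flat on the table, 110 (x) by 85 (y) by 6 mm high; origin at the centre of the underside
- label (a point): centre of the bar-code label (60 by 34 mm) on the middle of the job card, on its upper face; z up
- bottle: bystander: blue bottle, 56 mm across and 130 mm high, origin at its foot
- spool: bystander: metal spool standing on end, 60 mm across and 46 mm high, origin at its foot
- jar: bystander: glass jar, 60 mm across and 70 mm high, origin at its foot
Things that resemble listed ones, but are neither listed nor needed, are in the scene too. Leave any blue look-alike of the module2 alone.

How it is judged:
By the outcome, as a careful person would: the job done as asked, in the order asked, and still so for the second after the job is handed in, with the robot touching nothing.
Of module1, module2, module3 only 2 to 3 are there at a start; the rules pass over those that are not, and their reading is None.
At some moment in a run one of module1, module2, module3, scanner may be knocked a few centimetres aside while the robot is not near it.
Once in a run the grip may slacken for a moment while it holds something.
It also fails if it takes over 210 s, if anything falls off the work surface, if the arm or the gripper's body presses on something with over 40 N, if the wrist force passes 120 N, or if a joint passes its speed limit or range.

## Robot

A 6-joint arm with a two-finger parallel gripper is mounted at the origin on the work surface. World frame = base frame: x ahead of the robot, y to its left, z up, the work surface at z = 0. Lengths are in mm, angles in rad, forces in N, time in s.
With the tool pointing down it reaches from about 350 to 875 mm from the base axis. Payload 4.2 kg.
Tool frame: the origin (TCP) lies midway between the tips of the shut fingers; the grasp point (between the pads) lies 19 mm behind it (arm.tcp_to_grasp is the distance from the TCP to the grasp point, in mm); z points along the fingers, y is the line along which they close (so a half turn about z gives the same grasp; the last joint's range is limited). The gripper opens to 85 mm and grips with 20 to 120 N. Pads are 22 mm wide; open, the fingers measure 114 mm over their backs; the gripper's body (76 mm by 85 mm) begins 54 mm behind the grasp point. The pads swing forward as they close: fully open they stand 13 mm farther back than shut.
Start: joints at [1.537, 0.385, 0.008, 0, -1.194, -0.259], TCP at [180.364, 598.388, 231.312] pointing down, gripper open.
Joint ranges: [-3.14, 3.14], [-1.21, 2.06], [-1.07, 1.41], [-3.16, 2.05], [-2.99, -0.16], [-3.1, 3.1]. Speed limits (rad/s): [2.79, 2.79, 3.14, 3.14, 3.14, 3.14].

## Interface

Orientations are given as a unit quaternion [x, y, z, w].
In Python, from bench import arm, get_image gives the robot as it stands.
- The arm moves only by the tool drive_tool, never from a script. Its argument "deltas" is a list of rows, each a list of 2 entries, a list of its own where there are three numbers: the shift along the tool's x, y, z in cm, then the turn, a rotation vector about the tool's x, y, z in degrees. In form: [[[x, y, z], [ax, ay, az]], ...]. A call has 1 to 12 rows; each row shifts and turns the commanded pose from where the row before left it, along the tool's axes as they then stand; what a row does not reach is not made up. A row lasts 1/10 s, in which the tool goes at most 50 mm and 8.59 degrees, less where a joint would pass 70% of its speed; a pose out of reach is approached as far as the arm can. A call with a gripper value outside its range is refused whole. "claw" is the finger opening in cm, from 0 to 8.54, set as the call begins (left out, the last holds). The fingers move at their own pace and stop on an object; the grip force is fixed at half the most. Time passes only in rows, so rows that do not move let the fingers close. It gives the time, the measured TCP pose, the force, the opening and the grip force at its end, in the units of the state.
- arm.read_state(): the state, without advancing time (a new reading comes with each control period).
- get_image(name): name is "scene" or "top" or "wrist"; returns a dict with "img" (420x560x3 uint8, red, green, blue), "fx", "fy", "cx", "cy" (pixels), "eye" and "orientation" of the camera in the world; the wrist camera has in their place "mount" (4x4, takes a point from camera to tool coordinates, whose origin is the TCP and whose axes are the flange's). Camera axes: x right, y down, z forward; pixel columns grow to the right and rows downward; lengths in mm; the calibration is good to about 2 mm. A picture is of the moment at which its call begins: read the wrist's pose just before it. There is no depth.
- arm.job_done(): hands the job in; it is judged then, once.
The state is a dict: "clock": time; "joints": joint angles; "joint_vel": joint speeds; "joint_efforts": joint torques, N m; "position": TCP position; "ee_rot": TCP orientation; "contact_force": force on the tool from outside, world axes, zero at the start; "wrist_torque": the same for the moment, N m; "gripper_width": finger opening in mm; "grasp_force": force on a finger pad.
Only numpy, scipy, OpenCV 4.12 (cv2) and the standard library are available. Lean on these libraries where they do the work, as an engineer would, in place of code of your own. Each camera call takes 0.05 s, during which the arm holds its last target. There are 200 camera calls.

## Working session

There is one attempt and no reset: what is moved stays moved. The work goes in short steps, Python scripts to look and compute and a tool call to move; the robot and the scene stay as the last step left them, time stands still between calls to the robot, and variables do not carry over. Pictures are saved under pics/ and viewed, at most 14 in all, crops included, and the job is handed in when it is done.

Besides the shell and the picture viewer there is one more tool, called after "Request:" as name(argument=value, ...) on one line, values as JSON. drive_tool: Moves the arm, as the interface text tells. Its arguments: {"type":"object","properties":{"deltas":{"type":"array"},"claw":{"type":"number"}},"required":["deltas"]}

```bash
ls; mkdir -p pics
python3 - <<'E'
from bench import arm,get_image
import cv2
s=arm.read_state();print(s)
for n in("scene","top"):
    d=get_image(n);cv2.imwrite(f"pics/{n}0.png",d["img"][:,:,::-1]);print({k:d[k] for k in d if k!="img"})
d=get_image("wrist");print(d["mount"],d["fx"],d["cx"],d["cy"])
E
```

```text
pics
{'clock': 0.0, 'joints': array([ 1.53660175e+00,  3.85509299e-01,  6.64307058e-03, -5.01830606e-04,
       -1.19400345e+00, -2.58588637e-01]), 'joint_vel': array([-9.97040026e-05,  6.34348958e-05,  1.34493911e-03,  1.58135670e-04,
       -5.91295544e-04, -1.12576613e-03]), 'joint_efforts': array([-5.04876625e-04, -3.92288053e+01,  1.88398844e+01,  4.18613479e+00,
       -4.64748373e-03,  7.47588871e-06]), 'position': array([180.20563889, 597.84959786, 230.25644065]), 'ee_rot': array([ 9.89289806e-01, -1.45960783e-01, -1.15683318e-04,  1.05626806e-03]), 'contact_force': array([ 0.0559457 ,  0.56450964, -0.49166276]), 'wrist_torque': array([ 0.01371402, -0.03492305, -0.02169714]), 'grasp_force': 0.0, 'gripper_width': 85.51553905350849}
{'fx': 503.907590458793, 'fy': 503.907590458793, 'cx': 278.0470866983095, 'cy': 213.1295064265305, 'eye': array([1146.63110102, 1008.25812455,  974.04396515]), 'orientation': array([ 0.24880417,  0.86666586, -0.41454068, -0.12305606])}
{'fx': 407.8890146628765, 'fy': 407.8890146628765, 'cx': 277.04157014107346, 'cy': 211.20002088625793, 'eye': array([ 454.65966574,   94.85815566, 1223.2417305 ]), 'orientation': array([ 0.71041986, -0.70215795,  0.03761641, -0.02937412])}
[[ 2.22752706e-04 -9.47563378e-01 -3.19567826e-01  8.21809677e+01]
 [ 9.99999397e-01  5.54821689e-04 -9.48080867e-04  4.81451197e-01]
 [ 1.07566987e-03 -3.19567422e-01  9.47562930e-01 -1.43272532e+02]
 [ 0.00000000e+00  0.00000000e+00  0.00000000e+00  1.00000000e+00]] 300.4853497346271 279.28468060674805 211.11606413049194
```

View pics/top0.png

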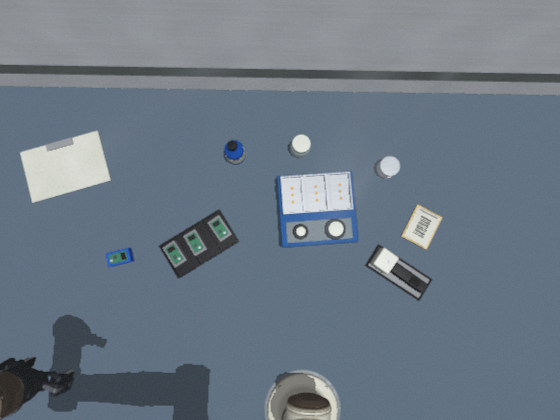

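View pics/scene0.png

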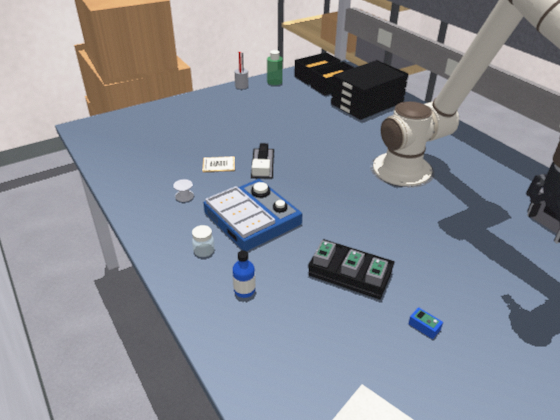

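The top view shows three modules in the black tray (~199,243), the tester (~317,209), the pad with the scanner (~399,271) and the card (~422,227). It also shows the bottle (235,150), jar and spool (301,145 and 389,166), and a blue look-alike (119,257).

```bash
cat > h.py <<'E'
import numpy as np,cv2
from bench import arm,get_image
from scipy.spatial.transform import Rotation as R
def grab(n):
    if n=="wrist": s=arm.read_state()
    d=get_image(n)
    if n=="wrist":
        T=np.eye(4);T[:3,:3]=R.from_quat(s["ee_rot"]).as_matrix();T[:3,3]=s["position"]
        M=T@d["mount"];d["eye"]=M[:3,3];d["R"]=M[:3,:3]
    else: d["R"]=R.from_quat(d["orientation"]).as_matrix()
    return d
def p2w(d,uv,z):
    uv=np.atleast_2d(np.array(uv,float))
    r=np.c_[(uv[:,0]-d["cx"])/d["fx"],(uv[:,1]-d["cy"])/d["fy"],np.ones(len(uv))]@d["R"].T
    return d["eye"]+r*((z-d["eye"][2])/r[:,2])[:,None]
def w2p(d,P):
    c=(np.atleast_2d(np.array(P,float))-d["eye"])@d["R"]
    return c[:,:2]/c[:,2:]*[d["fx"],d["fy"]]+[d["cx"],d["cy"]]
def rect(d,mask,z,n=1):
    cs=sorted(cv2.findContours(mask.astype(np.uint8),0,1)[0],key=cv2.contourArea)[::-1][:n]
    for c in cs:
        w=p2w(d,c[:,0],z)[:,:2].astype(np.float32)
        (c0,sz,a)=cv2.minAreaRect(w)
        if sz[0]<sz[1]: a+=90;sz=sz[::-1]
        print(np.round(c0,1),np.round(sz,1),"long axis deg",round((a+90)%180-90,1))
E
python3 - <<'E'
from h import *
d=grab("top");im=d["img"]
cv2.imwrite("pics/crop1.png",cv2.resize(im[120:310,150:450,::-1],None,fx=2.66,fy=2.66,interpolation=cv2.INTER_CUBIC))
h=cv2.cvtColor(im,cv2.COLOR_RGB2HSV);H,S,V=[h[...,i].astype(int) for i in range(3)]
X=np.arange(560)[None]+0*V;Y=np.arange(420)[:,None]+0*V
print("tester");rect(d,cv2.morphologyEx(((V>80)&(X>270)&(X<362)&(Y>164)&(Y<255)).astype(np.uint8),cv2.MORPH_CLOSE,np.ones((9,9))),45)
print("card");rect(d,(V>90)&(X>395)&(X<450)&(Y>197)&(Y<255),6)
print("green");rect(d,(H>45)&(H<95)&(S>70)&(V>50)&(X>150)&(X<245),65,3)
print("tray");rect(d,cv2.morphologyEx(((V<30)&(X>150)&(X<245)&(Y>200)&(Y<285)).astype(np.uint8),cv2.MORPH_CLOSE,np.ones((15,15))),44)
print("pad");rect(d,cv2.morphologyEx(((V<30)&(X>360)&(X<440)&(Y>235)&(Y<310)).astype(np.uint8),cv2.MORPH_CLOSE,np.ones((15,15))),4)
print("head");rect(d,(V>130)&(X>365)&(X<405)&(Y>240)&(Y<285),36)
print(im[240,150],im[250,185],im[270,160])
E
```

```text
tester
[574.4 -33. ] [264.7 260.3] long axis deg -89.3
card
[ 531.8 -356.3] [172.9 160.7] long axis deg -0.9
green
[474.5 314.4] [50.3 25.9] long axis deg 32.5
[441.8 371.1] [50.2 25.9] long axis deg 33.6
[515.2 245.7] [50.7 25.8] long axis deg 34.9
tray
pad
[ 393.4 -262.3] [0. 0.] long axis deg 0.0
head
[ 417.9 -258.2] [110.6  84.4] long axis deg 56.8
[ 95 109 127] [54 53 58] [100 115 132]
```

View pics/crop1.png

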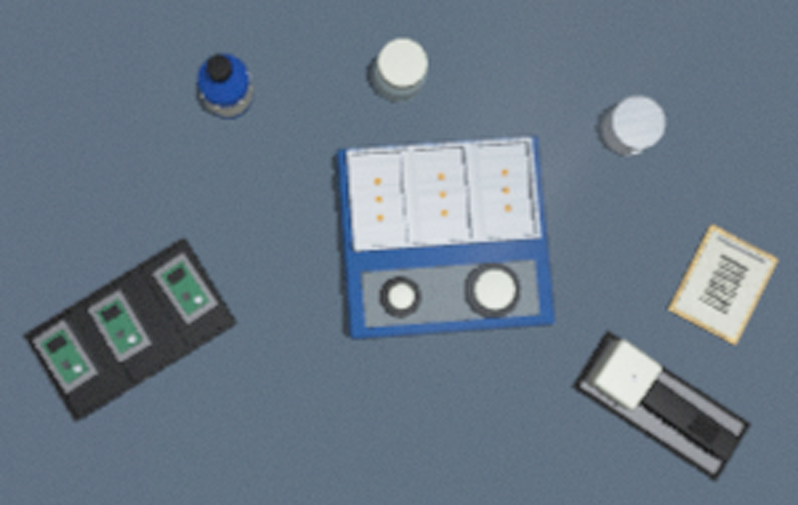

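Run:
```python
from h import *
d=grab("top");im=d["img"]
h=cv2.cvtColor(im,cv2.COLOR_RGB2HSV);H,S,V=[h[...,i].astype(int) for i in range(3)]
X=np.arange(560)[None]+0*V;Y=np.arange(420)[:,None]+0*V
k=lambda m,n:cv2.morphologyEx(m.astype(np.uint8),cv2.MORPH_CLOSE,np.ones((n,n)))
T=(X>270)&(X<362)&(Y>164)&(Y<255)
print("bkg",np.median(V),np.median(S))
bk=np.abs(im.astype(int)-np.median(im[300:330,250:450],axis=(0,1))).sum(2)
print("tester");rect(d,k((S>120)&T,25),45)
print("bed");rect(d,k((V>165)&T&(Y<216),7),59)
print("buttons")
rect(d,(V>185)&(S<60)&T&(Y>217)&(X<312),67);rect(d,(V>185)&(S<60)&T&(Y>217)&(X>318),69)
print("card");rect(d,k((bk>70)&(X>395)&(X<450)&(Y>200)&(Y<255),5),6)
print("tray");rect(d,k((bk>100)&(X>155)&(X<245)&(Y>200)&(Y<285),5),44)
print("pad");rect(d,k((bk>100)&(X>360)&(X<440)&(Y>235)&(Y<310),5),4)
print("head");rect(d,(V>180)&(X>365)&(X<400)&(Y>240)&(Y<278),36)
print("green");rect(d,(H>45)&(H<95)&(S>70)&(V>50)&(X>150)&(X<245),64,3)
```

```text
bkg 131.0 61.0
tester
[576.1 -33.2] [222.8 207.4] long axis deg -85.0
bed
[615.  -32.1] [205.  125.5] long axis deg -85.8
buttons
[509.1  14.8] [22.1 22. ] long axis deg -44.5
[517.3 -85.7] [39.9 36.9] long axis deg -89.3
card
[ 530.2 -352.8] [111.   86.6] long axis deg -27.5
tray
[471.  306.5] [203.1 111.4] long axis deg -57.6
pad
[ 394.  -281.2] [189.7  78. ] long axis deg 57.4
head
[ 428.1 -235.2] [56.8 51.7] long axis deg -35.4
green
[515.3 245.9] [50.7 25.8] long axis deg 34.9
[474.4 314.8] [50.3 26.4] long axis deg 32.4
[441.8 371.3] [50.2 25.9] long axis deg 33.6
```

```bash
cat >> h.py <<'E'
def go(x,y,z,a):
    s=arm.read_state();M=R.from_quat(s["ee_rot"]).as_matrix();p=s["position"]
    a0=np.degrees(np.arctan2(M[1,0],M[0,0]));t=(a-a0+180)%360-180
    ar=np.radians(a);X=np.array([np.cos(ar),np.sin(ar)]);Y=np.array([X[1],-X[0]])
    D=np.array([x,y,z])-p
    print("clk %.1f pos"%s["clock"],np.round(p,1),"ang %.2f"%a0,"tilt",np.round(M[:2,2]*57.3,2),"j6 %.2f"%s["joints"][5],"| turn about tool z %.1f, then shift cm"%-t,np.round([D[:2]@X/10,D[:2]@Y/10,-D[2]/10],2))
E
python3 -c "
from h import *
go(435,290,235,32.4)"
```

```text
clk 0.2 pos [180.3 598.2 230.8] ang -16.78 tilt [-0.01 -0.06] j6 -0.26 | turn about tool z -49.2, then shift cm [ 4.99 39.67 -0.42]
```

Request:
drive_tool(deltas=[[[0,0,0],[0,0,-8.2]],[[0,0,0],[0,0,-8.2]],[[0,0,0],[0,0,-8.2]],[[0,0,0],[0,0,-8.2]],[[0,0,0],[0,0,-8.2]],[[0,0,0],[0,0,-8.2]],[[2,5,0],[0,0,0]],[[2,5,0],[0,0,0]],[[2,5,0],[0,0,0]],[[2,5,0],[0,0,0]],[[2,5,0],[0,0,0]],[[2,5,0],[0,0,0]]], claw=5.6)

```text
clock: 1.45
position: [425.1, 421.6, 231.4]
ee_rot: [0.96, 0.279, 0.0, -0.0]
contact_force: [1.0, 1.1, 0.3]
gripper_width: 56.0
grasp_force: 0.0
```

```bash
python3 -c "
from h import *
go(496,322,235,32.4)"
```

```text
clk 1.4 pos [425.1 421.6 231.4] ang 32.44 tilt [0.   0.01] j6 1.09 | turn about tool z 0.0, then shift cm [ 0.65 12.21 -0.36]
```

Request:
drive_tool(deltas=[[[0.2,4,0],[0,0,0]],[[0.2,4,0],[0,0,0]],[[0.2,4,0],[0,0,0]],[[0,0,0],[0,0,0]],[[0,0,0],[0,0,0]]])

```text
clock: 1.95
position: [493.6, 324.1, 231.2]
ee_rot: [0.961, 0.278, -0.0, -0.0]
contact_force: [-0.0, -0.0, 0.6]
gripper_width: 56.1
grasp_force: 0.0
```

Run:
```python
from h import *
go(496,322,235,32.4)
d=grab("wrist");im=d["img"]
h=cv2.cvtColor(im,cv2.COLOR_RGB2HSV);H,S,V=[h[...,i].astype(int) for i in range(3)]
g=(H>45)&(H<95)&(S>70)&(V>50)
print("green");rect(d,g,64,4)
def box(c,a,l,w,z):
    a=np.radians(a);X=np.array([np.cos(a),np.sin(a)]);Y=np.array([-X[1],X[0]])
    return np.array([[*(np.array(c)+i*l/2*X+j*w/2*Y),z] for i,j in((1,1),(1,-1),(-1,-1),(-1,1))])
v=im[:,:,::-1].copy()
cv2.polylines(v,[np.round(w2p(d,box((471,306.5),32.4,110,202,44))).astype(int)],1,(0,0,255),1)
cv2.imwrite("pics/w1.png",v)
```

```text
clk 1.9 pos [493.6 324.1 231.2] ang 32.30 tilt [-0.01  0.  ] j6 1.28 | turn about tool z -0.1, then shift cm [ 0.09  0.3  -0.38]
green
[440.8 368.7] [52.4 28.3] long axis deg 34.4
[515.1 242.6] [52.3 27.9] long axis deg 35.8
[473.4 311.6] [51.8 28.2] long axis deg 32.3
[441.9 522.2] [46.9 24.8] long axis deg -74.8
```

View pics/w1.png

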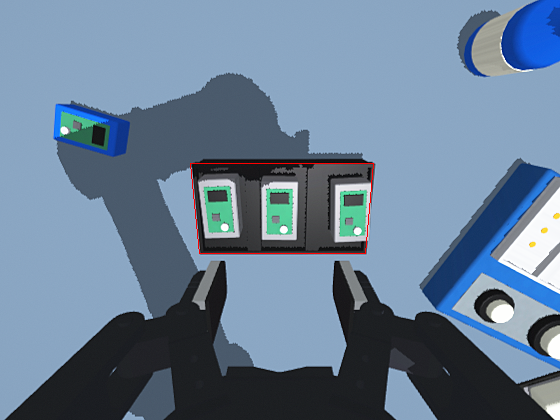

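The wrist view shows three slightly yawed modules in the tray, at (220,208), (281,210) and (352,212). The outline from the top camera fits the tray to 1-2 px.

Run:
```python
from h import *
d=grab("wrist");im=d["img"]
h=cv2.cvtColor(im,cv2.COLOR_RGB2HSV);H,S,V=[h[...,i].astype(int) for i in range(3)]
m=np.zeros(V.shape,bool);m[140:258,180:390]=1
m&=(V<75)|((H>45)&(H<95)&(S>70))
print("tray");rect(d,cv2.morphologyEx(m.astype(np.uint8),cv2.MORPH_CLOSE,np.ones((9,9))),44)
# light grey tops: bright low sat + green
m=np.zeros(V.shape,bool);m[165:250,192:374]=1
m&=((V>95)&(S<60))|((H>45)&(H<95)&(S>70))
print("mods");rect(d,cv2.morphologyEx(m.astype(np.uint8),cv2.MORPH_CLOSE,np.ones((5,5))),64,3)
t=grab("top");
for i in range(3): pass
go(440.8,368.7,110,34)
```

```text
tray
[473.9 306.6] [201.4 114.1] long axis deg -57.6
mods
[496.2 294.1] [93.6 83.6] long axis deg -57.6
[441.9 372. ] [72.1 45.1] long axis deg 34.6
[515.5 243.3] [68.6 39.8] long axis deg 35.8
clk 2.1 pos [492.7 325.7 231.3] ang 32.49 tilt [-0.01  0.  ] j6 1.28 | turn about tool z -1.5, then shift cm [-1.9  -6.47 12.13]
```

Request:
drive_tool(deltas=[[[0,0,0],[0,0,-1.9]],[[-0.5,-1.6,3],[0,0,0]],[[-0.5,-1.6,3],[0,0,0]],[[-0.5,-1.6,3],[0,0,0]],[[-0.4,-1.6,3],[0,0,0]],[[0,0,2.5],[0,0,0]],[[0,0,0],[0,0,0]],[[0,0,0],[0,0,0]]])

```text
clock: 2.9
position: [441.2, 368.0, 86.7]
ee_rot: [0.955, 0.296, 0.0, 0.0]
contact_force: [-0.4, 0.1, 0.8]
gripper_width: 56.0
grasp_force: 0.0
```

Run:
```python
from h import *
go(441,369.5,45.5,34.4)
```

```text
clk 2.9 pos [441.2 368.   86.7] ang 34.43 tilt [ 0.02 -0.02] j6 1.19 | turn about tool z 0.0, then shift cm [ 0.06 -0.14  4.12]
```

Request:
drive_tool(deltas=[[[0,-0.1,1.5],[0,0,0]],[[0,0,1.5],[0,0,0]],[[0,0,1.1],[0,0,0]],[[0,0,0],[0,0,0]],[[0,0,0],[0,0,0]]])

```text
clock: 3.4
position: [441.4, 368.4, 46.3]
ee_rot: [0.955, 0.295, 0.001, -0.0]
contact_force: [-0.4, 0.3, -0.3]
gripper_width: 56.3
grasp_force: 0.0
```

Request:
drive_tool(deltas=[[[0,0,0],[0,0,0]],[[0,0,0],[0,0,0]],[[0,0,0],[0,0,0]],[[0,0,0],[0,0,0]],[[0,0,0],[0,0,0]],[[0,0,0],[0,0,0]]], claw=3.2)

```text
clock: 4.0
position: [441.5, 368.7, 46.7]
ee_rot: [0.955, 0.295, 0.001, -0.001]
contact_force: [-0.8, -0.7, 4.5]
gripper_width: 38.2
grasp_force: 62.0
```

Request:
drive_tool(deltas=[[[0,0,-1],[0,0,0]],[[0,0,-3],[0,0,0]],[[0,0,-4],[0,0,0]],[[0,0,-4],[0,0,0]],[[0,0,0],[0,0,5.9]],[[0,0,0],[0,0,5.9]],[[0,0,0],[0,0,5.9]],[[0,0,0],[0,0,6]],[[0,0,0],[0,0,6]],[[0,0,0],[0,0,0]]])

```text
clock: 5.0
position: [440.4, 367.4, 165.1]
ee_rot: [0.999, 0.04, -0.0, 0.0]
contact_force: [-0.1, -0.1, -1.9]
gripper_width: 38.2
grasp_force: 61.1
```

Run:
```python
from h import *
print(arm.read_state()["gripper_width"],arm.read_state()["grasp_force"])
go(615.5,38.5,165,4.7)
```

```text
38.16466061887428 61.093947887420654
clk 5.0 pos [440.4 367.4 165.1] ang 4.61 tilt [-0.05 -0.04] j6 0.67 | turn about tool z -0.1, then shift cm [1.475e+01 3.422e+01 1.000e-02]
```

Request:
drive_tool(deltas=[[[1.8,4.2,0],[0,0,0]],[[1.8,4.2,0],[0,0,0]],[[1.8,4.2,0],[0,0,0]],[[1.8,4.2,0],[0,0,0]],[[1.8,4.2,0],[0,0,0]],[[1.8,4.2,0],[0,0,0]],[[1.8,4.2,0],[0,0,0]],[[2.1,4.8,0],[0,0,0]],[[0,0,0],[0,0,0]],[[0,0,0],[0,0,0]]])

```text
clock: 6.0
position: [613.6, 39.5, 164.6]
ee_rot: [0.999, 0.04, -0.001, -0.0]
contact_force: [-0.4, -0.6, -1.2]
gripper_width: 38.6
grasp_force: 61.3
```

```bash
cat >> h.py <<'E'
def box(c,a,l,w,z):
    a=np.radians(a);X=np.array([np.cos(a),np.sin(a)]);Y=np.array([-X[1],X[0]])
    return np.array([[*(np.array(c)+i*l/2*X+j*w/2*Y),z] for i,j in((1,1),(1,-1),(-1,-1),(-1,1))])
def off(c,a,x,y):
    a=np.radians(a);return np.array(c)+[x*np.cos(a)-y*np.sin(a),x*np.sin(a)+y*np.cos(a)]
def draw(v,d,b,col=(0,0,255)): cv2.polylines(v,[np.round(w2p(d,b)*8).astype(int)],1,col,1,8,3)
E
python3 - <<'E'
from h import *
go(615.5,38.5,165,4.7)
d=grab("wrist");v=d["img"][:,:,::-1].copy()
c=(576.4,-35);a=4.7
draw(v,d,box(c,a,210,224,45))
for y in(-70,0,70): draw(v,d,box(off(c,a,45,y),a,102,54,59),(0,0,255))
for b,r,z in(((-63,55),28,67),((-63,-45),44,69)): draw(v,d,box(off(c,a,*b),a,r,r,z))
cv2.imwrite("pics/w2.png",v)
E
```

```text
clk 6.0 pos [613.6  39.5 164.6] ang 4.55 tilt [-0.09 -0.  ] j6 1.32 | turn about tool z -0.1, then shift cm [ 0.18  0.11 -0.04]
```

View pics/w2.png

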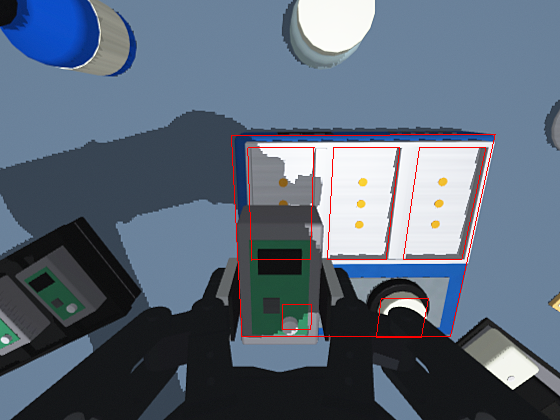

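Red model lines match the tester outline and lanes to within about 2 px, and the module is held straight. Next I lower it into the +y lane.

Request:
drive_tool(deltas=[[[0.2,0.1,3],[0,0,0]],[[0,0,3],[0,0,0]],[[0,0,2],[0,0,0]],[[0,0,1],[0,0,0]],[[0,0,0.7],[0,0,0]],[[0,0,0.5],[0,0,0]],[[0,0,0],[0,0,0]],[[0,0,0],[0,0,0]]])

```text
clock: 6.85
position: [616.4, 40.4, 64.2]
ee_rot: [0.999, 0.041, 0.001, -0.0]
contact_force: [0.5, -0.2, -1.6]
gripper_width: 38.6
grasp_force: 61.3
```

Run:
```python
from h import *
go(615.5,38.5,62,4.7)
print(arm.read_state()["contact_force"])
```

```text
clk 6.8 pos [616.4  40.4  64.2] ang 4.65 tilt [0.1  0.02] j6 1.32 | turn about tool z -0.0, then shift cm [-0.11  0.18  0.22]
[ 0.53064587 -0.23058747 -1.57019384]
```

Request:
drive_tool(deltas=[[[0,0.1,0.1],[0,0,0]],[[0,0,0.1],[0,0,0]],[[0,0,0],[0,0,0]]])

```text
clock: 7.15
position: [616.2, 39.0, 61.7]
ee_rot: [0.999, 0.04, 0.0, -0.0]
contact_force: [0.0, -0.4, -1.6]
gripper_width: 39.1
grasp_force: 39.8
```

Request:
drive_tool(deltas=[[[0,0,0],[0,0,0]],[[0,0,0],[0,0,0]],[[0,0,0],[0,0,0]],[[0,0,-1],[0,0,0]],[[0,0,-3],[0,0,0]],[[0,0,-4],[0,0,0]],[[0,0,-2],[0,0,0]],[[0,0,0],[0,0,0]]], claw=5.6)

```text
clock: 7.95
position: [618.4, 39.6, 166.6]
ee_rot: [0.999, 0.041, 0.005, -0.001]
contact_force: [0.4, -0.0, 0.5]
gripper_width: 56.0
grasp_force: 0.0
```

Run:
```python
from h import *
go(473.5,312,165,32.4)
```

```text
clk 8.0 pos [618.4  39.6 166.6] ang 4.67 tilt [0.53 0.11] j6 1.33 | turn about tool z -27.7, then shift cm [  2.36 -30.76   0.16]
```

Request:
drive_tool(deltas=[[[0,0,0],[0,0,-7]],[[0,0,0],[0,0,-7]],[[0,0,0],[0,0,-7]],[[0,0,0],[0,0,-6.7]],[[0.3,-4.4,0],[0,0,0]],[[0.3,-4.4,0],[0,0,0]],[[0.3,-4.4,0],[0,0,0]],[[0.3,-4.4,0],[0,0,0]],[[0.4,-4.4,0],[0,0,0]],[[0.4,-4.4,0],[0,0,0]],[[0.4,-4.4,0],[0,0,0]],[[0,0,0],[0,0,0]]])

```text
clock: 9.15
position: [469.5, 316.1, 161.2]
ee_rot: [0.96, 0.281, 0.0, -0.0]
contact_force: [0.6, 0.3, 0.0]
gripper_width: 56.0
grasp_force: 0.0
```

```bash
cat >> h.py <<'E'
def mods(z,n=3):
    d=grab("wrist");h=cv2.cvtColor(d["img"],cv2.COLOR_RGB2HSV);H,S,V=[h[...,i].astype(int) for i in range(3)]
    rect(d,(H>45)&(H<95)&(S>70)&(V>40),z,n)
    return d
E
python3 - <<'E'
from h import *
go(473.5,312,76,32.4)
d=mods(64)
go(473.5,312,76,32.4)
E
```

```text
clk 9.2 pos [469.5 316.1 161.2] ang 32.66 tilt [0.   0.03] j6 1.26 | turn about tool z 0.3, then shift cm [0.12 0.56 8.52]
[473.9 311.4] [52.  28.1] long axis deg 31.8
[515.1 242.4] [52.6 28.3] long axis deg 35.1
[442.4 516.7] [45.7 24.3] long axis deg -74.7
clk 9.2 pos [470.1 314.2 161. ] ang 32.57 tilt [-0.03 -0.02] j6 1.26 | turn about tool z 0.2, then shift cm [0.17 0.37 8.5 ]
```

Request:
drive_tool(deltas=[[[0.1,0.3,3],[0,0,0.5]],[[0,0,3],[0,0,0]],[[0,0,2],[0,0,0]],[[0,0,0],[0,0,0]],[[0,0,0],[0,0,0]]])

```text
clock: 9.7
position: [474.6, 309.6, 81.5]
ee_rot: [0.962, 0.274, -0.0, 0.0]
contact_force: [0.7, -0.6, -0.0]
gripper_width: 55.8
grasp_force: 0.0
```

Run:
```python
from h import *
go(473.9,311.7,46,32)
```

```text
clk 9.7 pos [474.6 309.6  81.5] ang 31.78 tilt [-0.   -0.04] j6 1.26 | turn about tool z -0.2, then shift cm [ 0.06 -0.22  3.55]
```

Request:
drive_tool(deltas=[[[0,-0.2,1.5],[0,0,0]],[[0,0,1.5],[0,0,0]],[[0,0,0.5],[0,0,0]],[[0,0,0],[0,0,0]]])

```text
clock: 10.1
position: [473.3, 311.9, 46.9]
ee_rot: [0.962, 0.274, 0.0, -0.0]
contact_force: [-0.5, 0.6, -0.0]
gripper_width: 55.9
grasp_force: 0.0
```

Request:
drive_tool(deltas=[[[0,0,0],[0,0,0]],[[0,0,0],[0,0,0]],[[0,0,0],[0,0,0]],[[0,0,0],[0,0,0]],[[0,0,0],[0,0,0]]], claw=3.2)

```text
clock: 10.6
position: [473.8, 312.7, 47.9]
ee_rot: [0.962, 0.274, 0.001, -0.001]
contact_force: [-0.2, -0.5, 6.0]
gripper_width: 38.4
grasp_force: 62.2
```

Request:
drive_tool(deltas=[[[0,0,-1],[0,0,0]],[[0,0,-3],[0,0,0]],[[0,0,-4],[0,0,0]],[[0,0,-4],[0,0,0]],[[0,0,0],[0,0,5.5]],[[0,0,0],[0,0,5.5]],[[0,0,0],[0,0,5.5]],[[0,0,0],[0,0,5.5]],[[0,0,0],[0,0,5.3]],[[0,0,0],[0,0,0]]])

```text
clock: 11.6
position: [472.6, 311.7, 166.5]
ee_rot: [0.999, 0.039, -0.0, 0.0]
contact_force: [-0.3, -0.1, -0.5]
gripper_width: 38.5
grasp_force: 61.4
```

Run:
```python
from h import *
go(621.2,-31.3,165,4.7)
```

```text
clk 11.6 pos [472.6 311.7 166.5] ang 4.52 tilt [-0.03 -0.01] j6 0.78 | turn about tool z -0.2, then shift cm [12.   35.4   0.15]
```

Request:
drive_tool(deltas=[[[1.5,4.4,0],[0,0,0]],[[1.5,4.4,0],[0,0,0]],[[1.5,4.4,0],[0,0,0]],[[1.5,4.4,0],[0,0,0]],[[1.5,4.4,0],[0,0,0]],[[1.5,4.4,0],[0,0,0]],[[1.5,4.4,0],[0,0,0]],[[1.5,4.6,0],[0,0,0]],[[0,0,0],[0,0,0]],[[0,0,0],[0,0,0]]])

```text
clock: 12.6
position: [620.2, -32.8, 165.8]
ee_rot: [0.999, 0.039, -0.001, -0.0]
contact_force: [-0.6, -0.3, -0.5]
gripper_width: 38.4
grasp_force: 61.4
```

Request:
drive_tool(deltas=[[[0,0,3],[0,0,0]],[[0,0,3],[0,0,0]],[[0,0,2],[0,0,0]],[[0,0,0],[0,0,0]],[[0,0,0],[0,0,0]],[[0,0,0],[0,0,0]]])

```text
clock: 13.2
position: [621.5, -30.6, 88.1]
ee_rot: [0.999, 0.04, 0.002, -0.0]
contact_force: [-0.2, -0.2, -0.2]
gripper_width: 38.5
grasp_force: 61.4
```

Run:
```python
from h import *
go(621.2,-31.3,63,4.7)
```

```text
clk 13.2 pos [621.5 -30.6  88.1] ang 4.63 tilt [0.18 0.01] j6 1.44 | turn about tool z -0.1, then shift cm [-0.04  0.06  2.51]
```

Request:
drive_tool(deltas=[[[0,0,1],[0,0,0]],[[0,0,0.8],[0,0,0]],[[0,0,0.6],[0,0,0]],[[0,0,0.1],[0,0,0]],[[0,0,0],[0,0,0]],[[0,0,0],[0,0,0]]])

```text
clock: 13.8
position: [620.1, -31.5, 62.9]
ee_rot: [0.999, 0.04, -0.0, 0.0]
contact_force: [-5.3, 2.4, 9.1]
gripper_width: 38.6
grasp_force: 62.6
```

Request:
drive_tool(deltas=[[[0,0,0],[0,0,0]],[[0,0,0],[0,0,0]],[[0,0,0],[0,0,0]],[[0,0,-1],[0,0,0]],[[0,0,-3],[0,0,0]],[[0,0,-4],[0,0,0]],[[0,0,-2],[0,0,0]],[[0,0,0],[0,0,0]]], claw=5.6)

```text
clock: 14.6
position: [623.0, -31.4, 166.2]
ee_rot: [0.999, 0.04, 0.004, -0.0]
contact_force: [0.0, -0.1, 0.1]
gripper_width: 55.8
grasp_force: 0.0
```

Run:
```python
from h import *
go(515.2,242.8,165,35.4)
```

```text
clk 14.6 pos [623.  -31.4 166.2] ang 4.56 tilt [0.51 0.04] j6 1.44 | turn about tool z -30.8, then shift cm [  7.1  -28.59   0.12]
```

Request:
drive_tool(deltas=[[[0,0,0],[0,0,-7.7]],[[0,0,0],[0,0,-7.7]],[[0,0,0],[0,0,-7.7]],[[0,0,0],[0,0,-7.7]],[[1,-4.1,0],[0,0,0]],[[1,-4.1,0],[0,0,0]],[[1,-4.1,0],[0,0,0]],[[1,-4.1,0],[0,0,0]],[[1,-4.1,0],[0,0,0]],[[1,-4.1,0],[0,0,0]],[[1,-4,0],[0,0,0]],[[0,0,0],[0,0,0]]])

```text
clock: 15.8
position: [510.7, 246.0, 160.9]
ee_rot: [0.952, 0.306, -0.0, -0.0]
contact_force: [0.9, -1.0, 0.3]
gripper_width: 56.1
grasp_force: 0.0
```

Request:
drive_tool(deltas=[[[0,0,3],[0,0,0]],[[0,0,3],[0,0,0]],[[0,0,2],[0,0,0]],[[0,0,0],[0,0,0]],[[0,0,0],[0,0,0]]])

```text
clock: 16.3
position: [512.5, 242.0, 81.3]
ee_rot: [0.953, 0.303, -0.0, 0.0]
contact_force: [-0.3, 0.0, -0.5]
gripper_width: 56.4
grasp_force: 0.0
```

Run:
```python
from h import *
d=mods(64);cv2.imwrite("pics/w3.png",d["img"][:,:,::-1])
go(515.2,242.8,47,35.4)
```

```text
[514.8 242.9] [52.2 28.3] long axis deg 35.3
clk 16.4 pos [513.  242.4  82.2] ang 35.32 tilt [0.07 0.03] j6 1.46 | turn about tool z -0.1, then shift cm [0.2  0.1  3.52]
```

View pics/w3.png

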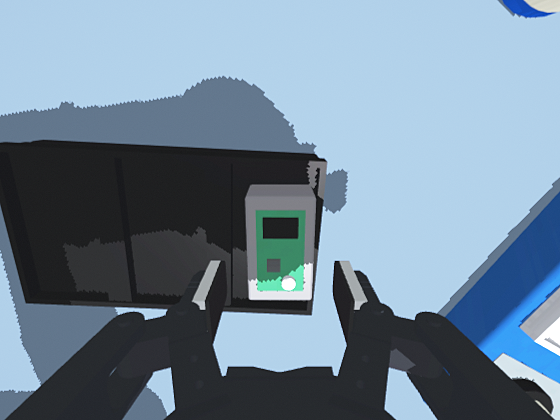

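The module at (281,250) sits centred between the fingers, so I grasp it.

Request:
drive_tool(deltas=[[[0.2,0,1.5],[0,0,0]],[[0,0,1.5],[0,0,0]],[[0,0,0.5],[0,0,0]],[[0,0,0],[0,0,0]]])

```text
clock: 16.75
position: [514.1, 243.5, 46.8]
ee_rot: [0.953, 0.303, 0.0, -0.0]
contact_force: [-0.2, -0.1, -0.2]
gripper_width: 56.4
grasp_force: 0.0
```

Request:
drive_tool(deltas=[[[0,0,0],[0,0,0]],[[0,0,0],[0,0,0]],[[0,0,0],[0,0,0]],[[0,0,0],[0,0,0]],[[0,0,0],[0,0,0]]], claw=3.2)

```text
clock: 17.25
position: [514.8, 244.2, 47.9]
ee_rot: [0.953, 0.304, 0.001, -0.0]
contact_force: [-0.0, -1.2, 6.0]
gripper_width: 38.0
grasp_force: 62.3
```

Request:
drive_tool(deltas=[[[0,0,-1],[0,0,0]],[[0,0,-3],[0,0,0]],[[0,0,-4],[0,0,0]],[[0,0,-4],[0,0,0]],[[0,0,0],[0,0,6.1]],[[0,0,0],[0,0,6.1]],[[0,0,0],[0,0,6.1]],[[0,0,0],[0,0,6.1]],[[0,0,0],[0,0,6.2]],[[0,0,0],[0,0,0]]])

```text
clock: 18.25
position: [513.5, 243.2, 166.4]
ee_rot: [0.999, 0.041, -0.0, 0.0]
contact_force: [-0.1, -0.5, -1.1]
gripper_width: 38.7
grasp_force: 61.5
```

Run:
```python
from h import *
go(626.9,-101.1,165,4.7)
```

```text
clk 18.2 pos [513.5 243.2 166.4] ang 4.72 tilt [-0.04 -0.01] j6 0.93 | turn about tool z 0.0, then shift cm [ 8.49 35.25  0.14]
```

Request:
drive_tool(deltas=[[[1.1,4.4,0],[0,0,0]],[[1.1,4.4,0],[0,0,0]],[[1.1,4.4,0],[0,0,0]],[[1.1,4.4,0],[0,0,0]],[[1.1,4.4,0],[0,0,0]],[[1,4.4,0],[0,0,0]],[[1,4.4,0],[0,0,0]],[[1,4.4,0],[0,0,0]],[[0,0,0],[0,0,0]],[[0,0,0],[0,0,0]]])

```text
clock: 19.25
position: [627.1, -101.4, 165.7]
ee_rot: [0.999, 0.041, -0.001, -0.0]
contact_force: [-1.1, -0.2, -1.8]
gripper_width: 38.4
grasp_force: 61.5
```

Request:
drive_tool(deltas=[[[0,0,3],[0,0,0]],[[0,0,3],[0,0,0]],[[0,0,2],[0,0,0]],[[0,0,0],[0,0,0]],[[0,0,0],[0,0,0]],[[0,0,0],[0,0,0]]])

```text
clock: 19.85
position: [628.7, -99.6, 88.2]
ee_rot: [0.999, 0.042, 0.002, 0.0]
contact_force: [0.8, 0.3, -0.9]
gripper_width: 38.5
grasp_force: 61.5
```

Run:
```python
from h import *
go(626.9,-101.1,63,4.7)
print(arm.read_state()["gripper_width"])
```

```text
clk 19.9 pos [628.7 -99.6  88.2] ang 4.83 tilt [ 0.18 -0.01] j6 1.56 | turn about tool z 0.1, then shift cm [-0.19  0.13  2.52]
38.46790545727793
```

Request:
drive_tool(deltas=[[[-0.2,0.1,1],[0,0,0]],[[0,0,0.8],[0,0,0]],[[0,0,0.6],[0,0,0]],[[0,0,0.1],[0,0,0]],[[0,0,0],[0,0,0]],[[0,0,0],[0,0,0]]])

```text
clock: 20.45
position: [625.2, -101.6, 62.9]
ee_rot: [0.999, 0.042, -0.0, 0.0]
contact_force: [-5.9, 2.4, 8.0]
gripper_width: 38.2
grasp_force: 62.6
```

Request:
drive_tool(deltas=[[[0,0,0],[0,0,0]],[[0,0,0],[0,0,0]],[[0,0,0],[0,0,0]],[[0,0,-1],[0,0,0]],[[0,0,-3],[0,0,0]],[[0,-1.8,-4],[0,0,0]],[[-1,-1.8,-4],[0,0,0]],[[-1,-1.8,-4],[0,0,0]],[[0,-1.8,0],[0,0,0]],[[0,0,0],[0,0,0]],[[0,0,0],[0,0,0]]], claw=5.6)

```text
clock: 21.55
position: [599.5, -31.2, 221.4]
ee_rot: [0.999, 0.042, -0.0, -0.0]
contact_force: [-0.2, -0.3, -0.4]
gripper_width: 56.0
grasp_force: 0.0
```

Run:
```python
from h import *
d=mods(79,4)
go(620,-30,230,4.7)
v=d["img"][:,:,::-1].copy()
c=(576.4,-35);a=4.7
draw(v,d,box(c,a,210,224,45))
for y in(-70,0,70): draw(v,d,box(off(c,a,45,y),a,102,54,59),(0,0,255)); print(off(c,a,45,y))
for b,r,z in(((-63,55),28,67),((-63,-45),44,69)): draw(v,d,box(off(c,a,*b),a,r,r,z))
cv2.imwrite("pics/w4.png",v)
t=grab("top");im=t["img"]
h=cv2.cvtColor(im,cv2.COLOR_RGB2HSV);V=h[...,2].astype(int);X=np.arange(560)[None]+0*V;Y=np.arange(420)[:,None]+0*V
bk=np.abs(im.astype(int)-np.median(im[300:330,250:450],axis=(0,1))).sum(2)
k=lambda m,n:cv2.morphologyEx(m.astype(np.uint8),cv2.MORPH_CLOSE,np.ones((n,n)))
print("pad");rect(t,k((bk>100)&(X>360)&(X<440)&(Y>235)&(Y<310),5),4)
print("head");rect(t,(V>150)&(X>365)&(X<400)&(Y>240)&(Y<278),40)
```

```text
[615.9  39.1] [51.9 28.3] long axis deg 4.7
[ 625.3 -101.9] [51.1 28.6] long axis deg 4.9
[620.4 -31.8] [51.4 28. ] long axis deg 4.0
clk 21.6 pos [599.4 -31.7 220.8] ang 4.72 tilt [-0.07 -0.01] j6 1.44 | turn about tool z 0.0, then shift cm [ 2.06  0.   -0.92]
[ 626.98437801 -101.07738419]
[621.24868241 -31.31276711]
[615.5129868   38.45184997]
pad
[ 393.7 -281. ] [189.8  77.2] long axis deg 57.4
head
[ 419.3 -241.3] [74.3 65.8] long axis deg 55.8
```

View pics/w4.png

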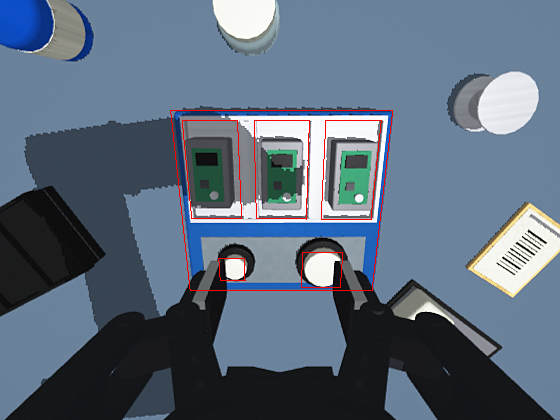

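All three modules lie flat in their lanes, and the drawn buttons match the real ones at (233,267) and (320,269). Next is the scanner, using the half-turned wrist to stay clear of the j6 limit.

Run:
```python
from h import *
go(375,-310,220,4.7)
```

```text
clk 21.6 pos [599.4 -31.9 220.5] ang 4.69 tilt [-0.1  -0.02] j6 1.44 | turn about tool z -0.0, then shift cm [-24.65  25.87   0.05]
```

Request:
drive_tool(deltas=[[[-3.1,3.2,0],[0,0,8]],[[0,0,0],[0,0,8]],[[0,0,0],[0,0,8]],[[0,0,0],[0,0,8]],[[0,0,0],[0,0,8]],[[0,0,0],[0,0,8]],[[0,0,0],[0,0,8]],[[0,0,0],[0,0,8]],[[0,0,0],[0,0,8]],[[0,0,0],[0,0,8]],[[0,0,0],[0,0,8]],[[0,0,0],[0,0,8]]])

```text
clock: 22.85
position: [571.3, -66.7, 220.2]
ee_rot: [-0.697, 0.717, 0.001, -0.001]
contact_force: [0.6, -0.7, 0.1]
gripper_width: 56.1
grasp_force: 0.0
```

Request:
drive_tool(deltas=[[[0,0,0],[0,0,8]],[[0,0,0],[0,0,8]],[[0,0,0],[0,0,8]],[[0,0,0],[0,0,7.3]],[[0,0,0],[0,0,0]]], claw=6.5)

```text
clock: 23.35
position: [571.3, -66.6, 220.3]
ee_rot: [-0.48, 0.877, 0.0, -0.001]
contact_force: [-1.0, 0.4, 0.2]
gripper_width: 65.1
grasp_force: 0.0
```

Run:
```python
from h import *
go(375,-310,220,-122.6)
```

```text
clk 23.4 pos [571.3 -66.6 220.3] ang -122.63 tilt [-0.11 -0.02] j6 -0.73 | turn about tool z -0.0, then shift cm [3.108e+01 3.430e+00 3.000e-02]
```

Request:
drive_tool(deltas=[[[4.4,0.5,0],[0,0,0]],[[4.4,0.5,0],[0,0,0]],[[4.4,0.5,0],[0,0,0]],[[4.4,0.5,0],[0,0,0]],[[4.4,0.5,0],[0,0,0]],[[4.4,0.5,0],[0,0,0]],[[4.4,0.5,0],[0,0,0]],[[0,0,0],[0,0,0]],[[0,0,0],[0,0,0]],[[0,0,0],[0,0,0]]])

```text
clock: 24.35
position: [376.5, -306.4, 221.1]
ee_rot: [-0.481, 0.877, 0.0, -0.0]
contact_force: [0.7, 0.3, 0.3]
gripper_width: 64.8
grasp_force: 0.0
```

Run:
```python
from h import *
go(375,-310,220,-122.6)
d=grab("wrist");v=d["img"][:,:,::-1].copy()
draw(v,d,box((394,-281),57.4,190,76,4))
draw(v,d,box((530.2,-352.8),-27.5,110,85,6))
draw(v,d,box(off((394,-281),55.5,57.5,0),55.5,55,60,40),(0,255,0))
draw(v,d,box(off((394,-281),55.5,-27.5,0),55.5,115,32,34),(0,255,0))
cv2.imwrite("pics/w5.png",v)
```

```text
clk 24.4 pos [ 376.5 -306.4  221.1] ang -122.50 tilt [-0.02  0.01] j6 -0.22 | turn about tool z 0.1, then shift cm [ 0.38 -0.07  0.11]
```

View pics/w5.png

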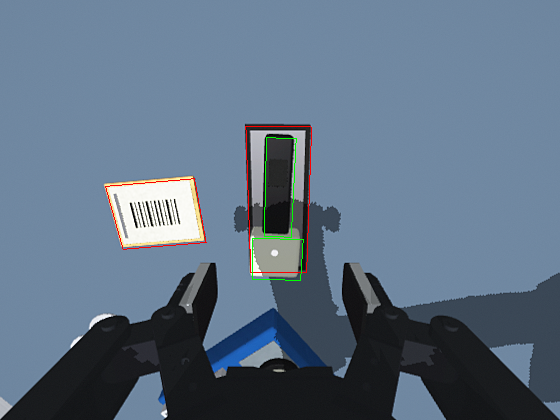

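The pad and card outlines fit. The scanner (head at ~(275,253), handle up to (278,135)) lies a few mm towards the handle end compared with my guess, so I fit it numerically.

Run:
```python
from h import *
d=grab("wrist");im=d["img"]
h=cv2.cvtColor(im,cv2.COLOR_RGB2HSV);V=h[...,2].astype(int)
for r in(140,150,160,175,190,210,225,232,240,250,260,270): print(r,V[r,244:316:2])
v=cv2.resize(im[118:290,230:330,::-1],None,fx=3.4,fy=3.4,interpolation=cv2.INTER_CUBIC);cv2.imwrite("pics/w6.png",v)
```

```text
140 [165  33  37 107 194 191 193 193 191 195 136  33  61  59  58  59  59  58
  55  56  56  58  56  56  19 167 192 191 190 190 189  18  38  99 165 162]
150 [169  28  37  84 191 187 188 186 187 195  79  37  58  55  56  56  55  55
  56  56  52  54  55  49  13 207 185 184 186 187 187  36  36 179 162 163]
160 [169  43  37  63 190 183 182 183 183 191  30  44  53  38  38  41  39  37
  39  39  37  38  51  38  50 189 181 181 181 183 136  37  37 176 162 162]
175 [165 114  37  49 189 177 176 177 178 182   0  49  47  37  39  40  38  41
  40  41  40  40  50  15 153 179 176 176 176 180  45  37  57 171 161 163]
190 [163 161  35  30 190 173 173 172 174 172  18  44  45  46  46  46  44  43
  44  42  44  42  34  39 184 173 172 171 171 179  24  37  79 166 161 163]
210 [ 80 155  23  21  61  84  82  82  82  80  15  18  18  20  18  17  20  20
  20  17  18  20  12  73  81  82  82  82  82  82  18  21  96  86  86  86]
225 [87 87 31 20 33 80 83 83 80 38 16 19 16 19 17 16 18 17 16 18 17 16 22 87
 83 82 82 82 85 62 23 27 92 87 86 87]
232 [165 167  71  40 156 136 137 136 138 140  52  34  17  17  18   5   5   6
   8   6   9   4 117 139 136 137 138 131  82  61  23  31  91  88  87  86]
240 [162 166 103 181 253 148 159 159 159 159 160 160 160 158 159 160 159 159
 159 159 158 159 160 159 160 158 160 156  94  44  22  43  88  87  86  87]
250 [163 163 149 218 250 149 159 158 160 160 160 160 158 157 227 252 228 154
 159 160 159 159 160 160 158 159 157 151  80  14  21  62  87  87  87  85]
260 [162 163 151 232 246 251 146 159 160 160 159 158 159 159 160 158 160 159
 159 158 159 159 159 159 160 158 155 136  82  15  20  76  85  87  86  86]
270 [162 162 157 237 246 248 249 253 210 156 160 159 158 160 159 160 159 159
 159 159 160 158 159 158 159 160 154  74  78  79  79  89  87  87  87  86]
```

View pics/w6.png

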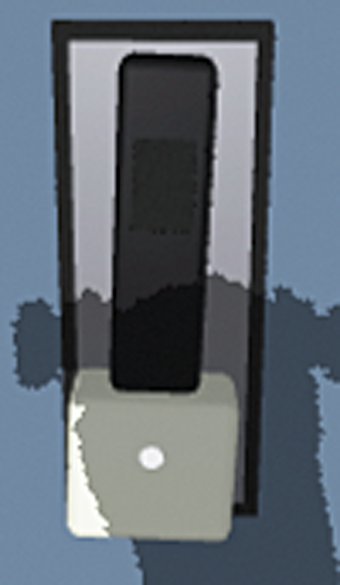

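Run:
```python
from h import *
d=grab("wrist")
a=p2w(d,[(279,140),(276.8,190),(275.7,222)],34);b=p2w(d,[(274.4,252),(274.4,276.8),(275,237)],40);c=p2w(d,[(280,134.5)],30)
print(a,b,c)
v=b[0]-a[0];print(np.degrees(np.arctan2(v[1],v[0])))
print("window-dot origin est",b[0,:2])
for ang in(54,55,56): print(ang,off(b[0,:2],ang,-57.5,0),off(b[1,:2],ang,-85,0),off(c[0,:2],ang,85,0))
print("pad",p2w(d,[(246,125),(312,126)],4))
```

```text
[[ 349.32482057 -349.63404079   34.        ]
 [ 381.16348411 -304.21113512   34.        ]
 [ 403.13762095 -272.23155502   34.        ]] [[ 423.83377723 -242.69548253   40.        ]
 [ 442.09413824 -214.28633458   40.        ]
 [ 412.70418114 -258.70806085   40.        ]] [[ 345.49397004 -353.64415652   30.        ]]
55.13331922783321
window-dot origin est [ 423.83377723 -242.69548253]
54 [ 390.03612522 -289.2139597 ] [ 392.1323918 -283.0527791] [ 395.45571649 -284.877712  ]
55 [ 390.85313214 -289.79672507] [ 393.34014115 -283.91425834] [ 394.24796713 -284.01623276]
56 [ 391.68018528 -290.36514295] [ 394.56274145 -284.75452824] [ 393.02536684 -283.17596286]
pad [[ 373.90869432 -381.97287302    4.        ]
 [ 310.16811711 -340.1493385     4.        ]]
```

Run:
```python
from h import *
go(393.7,-284,13,-124.8)
```

```text
clk 24.5 pos [ 376.9 -305.9  221.2] ang -122.45 tilt [-0.01  0.  ] j6 -0.22 | turn about tool z 2.4, then shift cm [-2.75 -0.13 20.82]
```

Request:
drive_tool(deltas=[[[0,0,0],[0,0,2.4]],[[-0.9,0,4],[0,0,0]],[[-0.9,-0.1,4],[0,0,0]],[[-0.9,0,4],[0,0,0]],[[0,0,3],[0,0,0]],[[0,0,0],[0,0,0]],[[0,0,0],[0,0,0]]])

```text
clock: 25.2
position: [393.3, -284.8, 71.7]
ee_rot: [-0.463, 0.886, -0.0, -0.0]
contact_force: [0.4, -1.0, 0.8]
gripper_width: 65.0
grasp_force: 0.0
```

Run:
```python
from h import *
go(393.7,-284,13,-124.8)
```

```text
clk 25.2 pos [ 393.3 -284.8   71.7] ang -124.86 tilt [-0.02 -0.02] j6 -0.32 | turn about tool z -0.1, then shift cm [-0.09  0.02  5.87]
```

Request:
drive_tool(deltas=[[[0,0,2],[0,0,0]],[[0,0,2],[0,0,0]],[[0,0,1.4],[0,0,0]],[[0,0,0.5],[0,0,0]],[[0,0,0],[0,0,0]]])

```text
clock: 25.7
position: [393.6, -285.3, 13.4]
ee_rot: [-0.462, 0.887, -0.001, 0.001]
contact_force: [-0.4, 0.5, 0.3]
gripper_width: 65.3
grasp_force: 0.0
```

Request:
drive_tool(deltas=[[[0,0,0],[0,0,0]],[[0,0,0],[0,0,0]],[[0,0,0],[0,0,0]],[[0,0,0],[0,0,0]],[[0,0,0],[0,0,0]],[[0,0,0],[0,0,0]]], claw=2.4)

```text
clock: 26.3
position: [393.7, -285.4, 13.8]
ee_rot: [-0.462, 0.887, -0.001, 0.001]
contact_force: [0.0, -0.3, 6.0]
gripper_width: 30.7
grasp_force: 60.9
```

Request:
drive_tool(deltas=[[[0,0,-1],[0,0,0]],[[0,0,-2],[0,0,0]],[[0,0,-3],[0,0,0]],[[0,0,-3],[0,0,0]],[[0,0,0],[0,0,0]]])

```text
clock: 26.8
position: [395.0, -286.0, 106.7]
ee_rot: [-0.462, 0.887, -0.004, 0.003]
contact_force: [1.1, -0.2, -0.8]
gripper_width: 31.0
grasp_force: 60.0
```

Run:
```python
from h import *
s=arm.read_state();print(s["contact_force"],s["wrist_torque"],s["gripper_width"])
w=off((530.2,-352.8),55.2,-57.5,0);print(w)
go(*w,99,-124.8)
```

```text
[ 1.12222636 -0.23209571 -0.77208395] [-0.07939149 -0.05680964  0.00426087] 31.00169481058402
[ 497.38396986 -400.01607953]
clk 26.8 pos [ 395.  -286.   106.7] ang -124.93 tilt [ 0.49 -0.2 ] j6 -0.32 | turn about tool z -0.1, then shift cm [  3.52 -14.91   0.77]
```

Request:
drive_tool(deltas=[[[0.8,-3,0],[0,0,0]],[[0.8,-3,0],[0,0,0]],[[0.8,-3,0.3],[0,0,0]],[[0.6,-3,0.4],[0,0,0]],[[0.6,-2.9,0.4],[0,0,0]],[[0,0,0],[0,0,0]],[[0,0,0],[0,0,0]],[[0,0,0],[0,0,0]],[[0,0,0],[0,0,0]]])

```text
clock: 27.7
position: [493.2, -399.1, 91.5]
ee_rot: [-0.462, 0.887, 0.0, -0.0]
contact_force: [-0.0, -0.0, -1.0]
gripper_width: 30.6
grasp_force: 60.1
```

Run:
```python
from h import *
go(496.7,-400.9,96,-124.8)
d=grab("wrist");v=d["img"][:,:,::-1].copy()
draw(v,d,box((530.2,-352.8),-27.5,110,85,6));draw(v,d,box((530.2,-352.8),-27.5,60,34,6))
o=off((496.7,-400.9),55.2,1.1,0)
draw(v,d,box(off(o,55.2,57.5,0),55.2,55,60,122),(0,255,0))
draw(v,d,box(off(o,55.2,-27.5,0),55.2,115,32,116),(0,255,0))
cv2.imwrite("pics/w7.png",v)
s=grab("scene");v=s["img"][:,:,::-1].copy()
a=[530.2,-352.8,6];draw(v,s,[a,[530.2,-352.8,86]])
draw(v,s,box(off(o,55.2,57.5,0),55.2,55,60,122),(0,255,0));draw(v,s,box(off(o,55.2,57.5,0),55.2,55,60,86),(0,255,0))
draw(v,s,box((530.2,-352.8),-27.5,110,85,6))
cv2.imwrite("pics/s7.png",cv2.resize(v[90:230,160:360],None,fx=4,fy=4,interpolation=cv2.INTER_CUBIC))
```

```text
clk 27.7 pos [ 493.2 -399.1   91.5] ang -124.96 tilt [-0.03  0.03] j6 -0.18 | turn about tool z -0.2, then shift cm [-0.05 -0.39 -0.45]
```

View pics/w7.png

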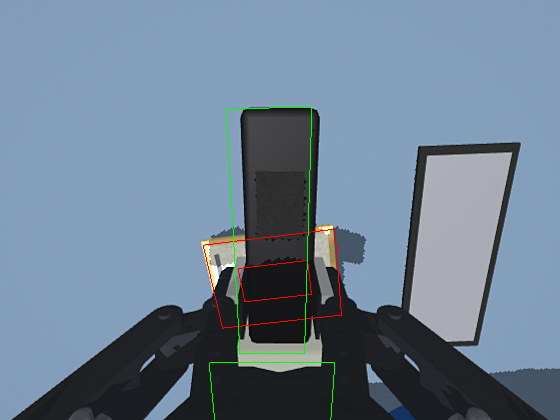

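View pics/s7.png

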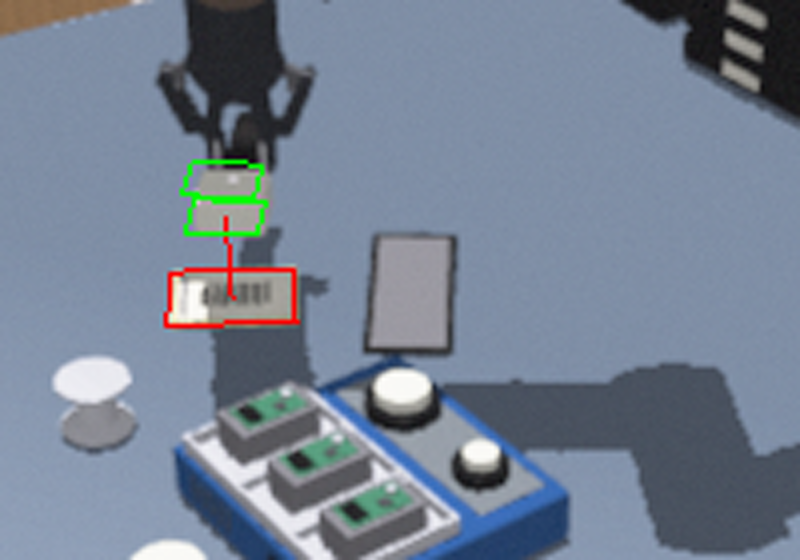

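Both views show the scanner level and about 4 mm from its target, with the barcode near (236,293) in the scene crop below the head. I make the correction and hold.

Request:
drive_tool(deltas=[[[-0.05,-0.4,-0.45],[0,0,0]],[[0,0,0],[0,0,0]],[[0,0,0],[0,0,0]],[[0,0,0],[0,0,0]],[[0,0,0],[0,0,0]],[[0,0,0],[0,0,0]]])

```text
clock: 28.4
position: [497.4, -401.7, 95.7]
ee_rot: [-0.462, 0.887, 0.0, -0.0]
contact_force: [-0.3, 0.4, -1.3]
gripper_width: 30.7
grasp_force: 60.1
```

Run:
```python
from h import *
go(496.7,-400.9,96,-124.8)
s=grab("scene");v=s["img"][:,:,::-1].copy()
o=off((496.7,-400.9),55.2,1.1,0)
V=cv2.cvtColor(s["img"],cv2.COLOR_RGB2HSV)[...,2]
print(np.round(w2p(s,[[530.2,-352.8,6],[530.2,-352.8,86]])))
```

```text
clk 28.4 pos [ 497.4 -401.7   95.7] ang -124.98 tilt [-0.01  0.01] j6 -0.18 | turn about tool z -0.2, then shift cm [-0.03  0.11 -0.03]
[[218. 164.]
 [216. 144.]]
```

Within 1 mm, so I hold still.

Request:
drive_tool(deltas=[[[0,0,0],[0,0,0]],[[0,0,0],[0,0,0]],[[0,0,0],[0,0,0]],[[0,0,0],[0,0,0]],[[0,0,0],[0,0,0]],[[0,0,0],[0,0,0]],[[0,0,0],[0,0,0]],[[0,0,0],[0,0,0]],[[0,0,0],[0,0,0]],[[0,0,0],[0,0,0]],[[0,0,0],[0,0,0]],[[0,0,0],[0,0,0]]])

```text
clock: 29.65
position: [497.5, -401.8, 95.8]
ee_rot: [-0.462, 0.887, 0.0, -0.0]
contact_force: [0.1, 0.1, -1.0]
gripper_width: 30.7
grasp_force: 60.1
```

Request:
drive_tool(deltas=[[[0,0,0],[0,0,0]],[[0,0,0],[0,0,0]],[[0,0,0],[0,0,0]],[[0,0,0],[0,0,0]],[[0,0,0],[0,0,0]],[[0,0,0],[0,0,0]],[[0,0,0],[0,0,0]],[[0,0,0],[0,0,0]],[[0,0,0],[0,0,0]],[[0,0,0],[0,0,0]],[[0,0,0],[0,0,0]],[[0,0,0],[0,0,0]]])

```text
clock: 30.85
position: [497.5, -401.8, 95.8]
ee_rot: [-0.462, 0.887, -0.0, 0.0]
contact_force: [0.4, -0.0, -1.1]
gripper_width: 30.3
grasp_force: 60.1
```

Request:
drive_tool(deltas=[[[0,0,0],[0,0,0]],[[0,0,0],[0,0,0]],[[0,0,0],[0,0,0]],[[0,0,0],[0,0,0]],[[0,0,0],[0,0,0]],[[0,0,0],[0,0,0]],[[0,0,0],[0,0,0]],[[0,0,0],[0,0,0]],[[0,0,0],[0,0,0]],[[0,0,0],[0,0,0]],[[0,0,0],[0,0,0]],[[0,0,0],[0,0,0]]])

```text
clock: 32.05
position: [497.5, -401.7, 95.8]
ee_rot: [-0.462, 0.887, 0.0, -0.0]
contact_force: [0.6, 0.2, -2.2]
gripper_width: 30.6
grasp_force: 60.1
```

Run:
```python
from h import *
# check scanner still sits in the grip as modelled: handle edges in wrist view
d=grab("wrist");V=cv2.cvtColor(d["img"],cv2.COLOR_RGB2HSV)[...,2].astype(int)
print([ (r,np.where(V[r,220:340]<70)[0][[0,-1]]+220) for r in(120,150,180,210)])
s=arm.read_state();o=off(s["position"][:2],55.1,1.1,0)
print(np.round(w2p(d,[[*off(o,55.1,x,y),116] for x in(-80,-60,-40) for y in(16,-16)])))
# pad: origin of scanner to pad centre, yaw 57.4; origin is 1.1 ahead of TCP
go(*off((393.5,-281),57.4,-1.1,0),60,-122.6)
```

```text
[(120, array([241, 318])), (150, array([242, 317])), (180, array([243, 316])), (210, array([244, 315]))]
[[320. 120.]
 [238. 120.]
 [318. 170.]
 [241. 170.]
 [316. 216.]
 [242. 216.]]
clk 32.1 pos [ 497.5 -401.8   95.8] ang -124.98 tilt [-0.  0.] j6 -0.18 | turn about tool z -2.4, then shift cm [-4.46 15.27  3.58]
```

Request:
drive_tool(deltas=[[[0,0,0],[0,0,-2.4]],[[-0.9,3,0],[0,0,0]],[[-0.9,3,0],[0,0,0]],[[-0.9,3,0],[0,0,0]],[[-0.9,3,0],[0,0,0]],[[-0.9,3.3,0],[0,0,0]],[[0,0,3],[0,0,0]],[[0,0,2],[0,0,0]],[[0,0,0],[0,0,0]],[[0,0,0],[0,0,0]],[[0,0,0],[0,0,0]]])

```text
clock: 33.2
position: [393.9, -282.0, 46.9]
ee_rot: [-0.48, 0.877, -0.001, 0.001]
contact_force: [-0.1, -0.1, -1.3]
gripper_width: 30.4
grasp_force: 60.1
```

Run:
```python
from h import *
go(*off((393.5,-281),57.4,-1.1,0),14.2,-122.6)
```

```text
clk 33.2 pos [ 393.9 -282.    46.9] ang -122.57 tilt [ 0.13 -0.05] j6 -0.28 | turn about tool z 0.0, then shift cm [0.05 0.09 3.27]
```

Request:
drive_tool(deltas=[[[0,0.1,1.5],[0,0,0]],[[0,0,1],[0,0,0]],[[0,0,0.5],[0,0,0]],[[0,0,0.2],[0,0,0]],[[0,0,0],[0,0,0]],[[0,0,0],[0,0,0]],[[0,0,0],[0,0,0]]])

```text
clock: 33.9
position: [392.2, -281.0, 14.0]
ee_rot: [-0.48, 0.877, -0.0, 0.0]
contact_force: [0.4, 0.2, -2.3]
gripper_width: 31.0
grasp_force: 60.2
```

Request:
drive_tool(deltas=[[[0,0,0],[0,0,0]],[[0,0,0],[0,0,0]],[[0,0,0],[0,0,0]],[[0,0,0],[0,0,0]],[[0,0,-1],[0,0,0]],[[0,0,-3],[0,0,0]],[[0,0,-4],[0,0,0]],[[1,0,-4],[0,0,0]],[[1,0,-4],[0,0,0]],[[0.5,0,-3],[0,0,0]],[[0,0,0],[0,0,0]],[[0,0,0],[0,0,0]]], claw=6.5)

```text
clock: 35.1
position: [378.4, -301.9, 204.9]
ee_rot: [-0.48, 0.877, -0.001, 0.001]
contact_force: [0.5, 0.2, -0.3]
gripper_width: 65.1
grasp_force: 0.0
```

Run:
```python
from h import *
go(393.5,-281,200,-122.6)
d=grab("wrist");V=cv2.cvtColor(d["img"],cv2.COLOR_RGB2HSV)[...,2].astype(int)
v=d["img"][:,:,::-1].copy()
draw(v,d,box((393.5,-281),57.4,190,76,4))
o=(393.5,-281);a=57.4
draw(v,d,box(off(o,a,57.5,0),a,55,60,40),(0,255,0))
draw(v,d,box(off(o,a,-27.5,0),a,115,32,34),(0,255,0))
cv2.imwrite("pics/w8.png",v)
```

```text
clk 35.1 pos [ 378.4 -301.9  204.9] ang -122.61 tilt [ 0.13 -0.02] j6 -0.23 | turn about tool z -0.0, then shift cm [-2.58 -0.15  0.49]
```

View pics/w8.png

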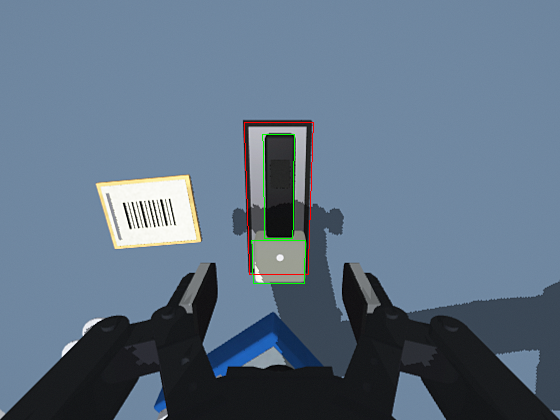

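The scanner lies along the middle of the pad, matching the outline. Next I close the fingers, turn back and go to the select button.

Request:
drive_tool(deltas=[[[0,0,0],[0,0,-8]],[[0,0,0],[0,0,-8]],[[0,0,0],[0,0,-8]],[[0,0,0],[0,0,-8]],[[0,0,0],[0,0,-8]],[[0,0,0],[0,0,-8]],[[0,0,0],[0,0,-8]],[[0,0,0],[0,0,-8]]], claw=0)

```text
clock: 35.95
position: [377.7, -301.4, 202.2]
ee_rot: [0.874, -0.487, -0.002, 0.0]
contact_force: [0.2, 1.0, -0.6]
gripper_width: -0.0
grasp_force: 0.0
```

```bash
cat >> h.py <<'E'
def topmods(z):
    d=grab("top");h=cv2.cvtColor(d["img"],cv2.COLOR_RGB2HSV);H,S,V=[h[...,i].astype(int) for i in range(3)]
    m=(H>45)&(H<95)&(S>70)&(V>40);m[:,:140]=0
    rect(d,m,z,3)
    return d
E
python3 - <<'E'
from h import *
topmods(79)
c=(576.4,-35)
b=off(c,4.7,-63,55);print(b)
go(*b,120,-58.6)
E
```

```text
[617.3  41.8] [48.6 25.5] long axis deg 0.7
[621.  -29.1] [48.6 25.5] long axis deg 0.7
[625.8 -98.2] [48.6 25.8] long axis deg 6.8
[509.10522666  14.65293023]
clk 36.0 pos [ 377.7 -301.4  202.2] ang -58.03 tilt [-0.2   0.09] j6 0.89 | turn about tool z 0.6, then shift cm [-20.13 -27.68   8.22]
```

Request:
drive_tool(deltas=[[[-2.5,-3.5,0],[0,0,0]],[[-2.5,-3.5,0],[0,0,0]],[[-2.5,-3.5,0],[0,0,0]],[[-2.5,-3.5,0],[0,0,0]],[[-2.5,-3.5,0],[0,0,0]],[[-2.5,-3.5,0],[0,0,0]],[[-2.5,-3.5,0],[0,0,0]],[[-2.5,-3.2,0],[0,0,0]],[[0,0,0],[0,0,-8]],[[0,0,0],[0,0,-8]],[[0,0,0],[0,0,-8]],[[0,0,0],[0,0,-8]]])

```text
clock: 37.2
position: [509.8, 13.3, 202.3]
ee_rot: [0.974, -0.228, -0.001, 0.001]
contact_force: [-0.1, -0.2, 0.2]
gripper_width: 0.1
grasp_force: 0.0
```

Request:
drive_tool(deltas=[[[0,0,0],[0,0,-8]],[[0,0,0],[0,0,-8]],[[0,0,0],[0,0,-8]],[[0,0,0],[0,0,-6.6]],[[0,0,3],[0,0,0]],[[0,0,3],[0,0,0]],[[0,0,3],[0,0,0]],[[0,0,0],[0,0,0]],[[0,0,0],[0,0,0]]])

```text
clock: 38.1
position: [510.4, 13.0, 113.4]
ee_rot: [0.999, 0.035, -0.001, 0.001]
contact_force: [0.2, 0.8, 0.9]
gripper_width: 0.0
grasp_force: 0.0
```

Run:
```python
from h import *
go(509.1,14.7,70,4.7)
```

```text
clk 38.1 pos [510.4  13.  113.4] ang 3.99 tilt [-0.12 -0.07] j6 1.30 | turn about tool z -0.7, then shift cm [-0.12 -0.18  4.34]
```

Request:
drive_tool(deltas=[[[-0.1,-0.2,2],[0,0,-0.7]],[[0,0,1.5],[0,0,0]],[[0,0,0.8],[0,0,0]],[[0,0,0],[0,0,0]],[[0,0,0],[0,0,0]],[[0,0,0],[0,0,0]]])

```text
clock: 38.7
position: [510.3, 15.2, 71.9]
ee_rot: [0.999, 0.041, 0.001, -0.0]
contact_force: [-0.2, 0.3, -0.3]
gripper_width: 0.1
grasp_force: 0.0
```

Request:
drive_tool(deltas=[[[0,0,0.3],[0,0,0]],[[0,0,0.3],[0,0,0]],[[0,0,0.3],[0,0,0]],[[0,0,0],[0,0,0]],[[0,0,0],[0,0,0]]])

```text
clock: 39.2
position: [510.0, 15.2, 62.1]
ee_rot: [0.999, 0.041, 0.001, -0.0]
contact_force: [-0.7, 0.5, 2.8]
gripper_width: -0.2
grasp_force: 1.7
```

Run:
```python
from h import *
go(509.1,14.7,60.5,4.7)
```

```text
clk 39.2 pos [510.   15.2  62.1] ang 4.74 tilt [0.06 0.01] j6 1.30 | turn about tool z 0.0, then shift cm [-0.1   0.04  0.16]
```

Request:
drive_tool(deltas=[[[0,0,0.2],[0,0,0]],[[0,0,0],[0,0,0]],[[0,0,0],[0,0,0]],[[0,0,0],[0,0,0]]])

```text
clock: 39.6
position: [510.1, 15.2, 61.0]
ee_rot: [0.999, 0.042, 0.001, -0.0]
contact_force: [-1.5, 0.3, 8.9]
gripper_width: 0.1
grasp_force: 4.8
```

Request:
drive_tool(deltas=[[[0,0,0.1],[0,0,0]],[[0,0,0.1],[0,0,0]],[[0,0,0],[0,0,0]],[[0,0,0],[0,0,0]],[[0,0,0],[0,0,0]]])

```text
clock: 40.1
position: [510.1, 15.2, 60.7]
ee_rot: [0.999, 0.042, 0.001, 0.0]
contact_force: [-6.4, 0.8, 21.2]
gripper_width: 0.1
grasp_force: 10.7
```

Request:
drive_tool(deltas=[[[0,0,-1],[0,0,0]],[[0,0,-2],[0,0,0]],[[0,0,0],[0,0,0]],[[0,0,0],[0,0,0]],[[-0.1,3.3,0],[0,0,0]],[[0,3.3,0],[0,0,0]],[[0,3.4,0],[0,0,0]],[[0,0,0],[0,0,0]],[[0,0,0],[0,0,0]],[[0,0,1],[0,0,0]],[[0,0,0.5],[0,0,0]],[[0,0,0],[0,0,0]]])

```text
clock: 41.3
position: [515.7, -84.0, 71.4]
ee_rot: [0.999, 0.042, -0.002, 0.0]
contact_force: [-0.5, -0.3, 0.1]
gripper_width: -0.3
grasp_force: 0.0
```

Run:
```python
from h import *
go(517.3,-85,60.7,4.7)
```

```text
clk 41.3 pos [515.7 -84.   71.4] ang 4.79 tilt [-0.17 -0.01] j6 1.51 | turn about tool z 0.1, then shift cm [0.15 0.11 1.07]
```

Request:
drive_tool(deltas=[[[0.1,0.1,0.3],[0,0,0]],[[0,0,0.3],[0,0,0]],[[0,0,0.2],[0,0,0]],[[0,0,0],[0,0,0]],[[0,0,0],[0,0,0]],[[0,0,0],[0,0,0]]])

```text
clock: 41.9
position: [518.2, -85.5, 65.2]
ee_rot: [0.999, 0.041, 0.001, -0.0]
contact_force: [-0.4, 2.2, 3.2]
gripper_width: 0.0
grasp_force: 1.5
```

Request:
drive_tool(deltas=[[[0,0,0.3],[0,0,0]],[[0,0,0.1],[0,0,0]],[[0,0,0],[0,0,0]],[[0,0,0],[0,0,0]],[[0,0,0],[0,0,0]]])

```text
clock: 42.4
position: [518.3, -85.5, 61.1]
ee_rot: [0.999, 0.041, 0.001, 0.0]
contact_force: [-0.2, 2.6, 5.3]
gripper_width: -0.1
grasp_force: 2.6
```

Request:
drive_tool(deltas=[[[0,0,0.1],[0,0,0]],[[0,0,0],[0,0,0]],[[0,0,0],[0,0,0]],[[0,0,0],[0,0,0]]])

```text
clock: 42.8
position: [518.3, -85.6, 61.0]
ee_rot: [0.999, 0.041, 0.001, 0.0]
contact_force: [-2.2, 3.3, 11.1]
gripper_width: -0.1
grasp_force: 5.4
```

Request:
drive_tool(deltas=[[[0,0,0.1],[0,0,0]],[[0,0,0],[0,0,0]],[[0,0,0],[0,0,0]],[[0,0,-1],[0,0,0]],[[0,0,-2],[0,0,0]],[[0,0,-4],[0,0,0]],[[0,0,-4],[0,0,0]],[[3,-1.5,-4],[0,0,0]],[[3,-1.5,0],[0,0,0]],[[3,-1.5,0],[0,0,0]],[[0,0,0],[0,0,0]],[[0,0,0],[0,0,0]]])

```text
clock: 44.0
position: [601.8, -34.2, 205.5]
ee_rot: [0.999, 0.041, -0.002, 0.0]
contact_force: [-0.0, -0.3, -1.4]
gripper_width: 0.1
grasp_force: 0.0
```

Request:
drive_tool(deltas=[[[0,0,0],[0,0,0]],[[0,0,0],[0,0,0]],[[0,0,0],[0,0,0]]], claw=5.6)

```text
clock: 44.3
position: [601.9, -34.7, 207.3]
ee_rot: [0.999, 0.041, -0.0, 0.0]
contact_force: [0.4, -0.5, 0.0]
gripper_width: 43.3
grasp_force: 0.0
```

Run:
```python
from h import *
mods(79)
go(625.3,-101.9,88,4.8)
```

```text
[630.1  30.9] [52.1 28.3] long axis deg 4.5
[ 625.2 -101.9] [52.1 28.6] long axis deg 4.8
[620.4 -31.8] [52.  28.2] long axis deg 4.9
clk 44.4 pos [602.1 -34.6 207.4] ang 4.69 tilt [0.01 0.  ] j6 1.44 | turn about tool z -0.1, then shift cm [ 1.75  6.91 11.94]
```

Run:
```python
from h import *
d=grab("wrist");v=d["img"][:,:,::-1].copy()
c=(576.4,-35);a=4.7
for p,y in(((630.1,30.9),70),((620.4,-31.8),0)):
    draw(v,d,box(off(c,a,45,y),a,102,54,59))
    draw(v,d,box(p,4.7,68,40,79),(0,255,255))
q=w2p(d,[[630,31,70]])[0].astype(int);print(q)
cv2.imwrite("pics/w9.png",cv2.resize(v[80:240,140:400],None,fx=3,fy=3,interpolation=cv2.INTER_CUBIC))
```

```text
[211 164]
```

View pics/w9.png

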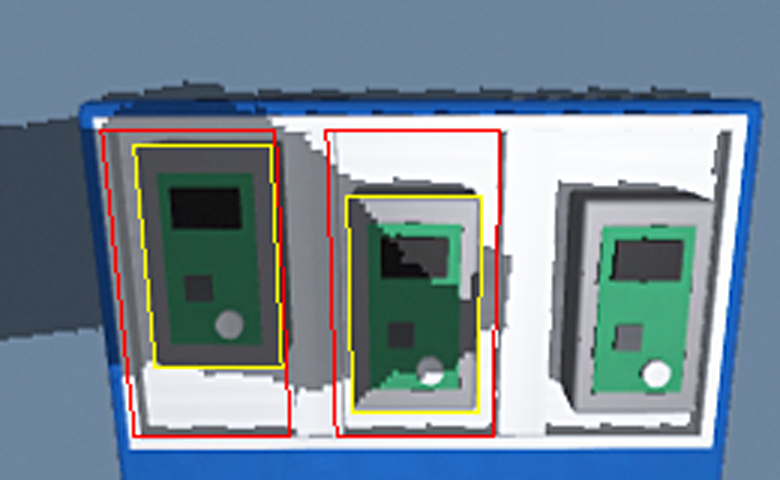

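The knocked left module (~(210,250) in the crop) is still flat inside its lane, against the rib, so the test state stands. I return the modules, starting with the -y one.

Request:
drive_tool(deltas=[[[0.4,1.7,2],[0,0,0]],[[0.4,1.7,3],[0,0,0]],[[0.4,1.7,3],[0,0,0]],[[0.5,1.8,3],[0,0,0]],[[0,0,1],[0,0,0]],[[0,0,0],[0,0,0]],[[0,0,0],[0,0,0]],[[0,0,0],[0,0,0]]])

```text
clock: 45.2
position: [626.3, -100.8, 89.2]
ee_rot: [0.999, 0.042, 0.002, 0.0]
contact_force: [-1.5, -0.4, 0.2]
gripper_width: 56.2
grasp_force: 0.0
```

Run:
```python
from h import *
go(625.3,-101.9,62.3,4.8)
```

```text
clk 45.2 pos [ 626.3 -100.8   89.2] ang 4.79 tilt [ 0.2 -0. ] j6 1.56 | turn about tool z -0.0, then shift cm [-0.11  0.1   2.69]
```

Request:
drive_tool(deltas=[[[0,0,1.5],[0,0,0]],[[0,0,0.8],[0,0,0]],[[0,0,0.4],[0,0,0]],[[0,0,0],[0,0,0]],[[0,0,0],[0,0,0]]])

```text
clock: 45.7
position: [625.6, -101.4, 60.7]
ee_rot: [0.999, 0.041, 0.0, 0.0]
contact_force: [-0.5, 0.0, -0.4]
gripper_width: 55.9
grasp_force: 0.0
```

Request:
drive_tool(deltas=[[[0,0,0],[0,0,0]],[[0,0,0],[0,0,0]],[[0,0,0],[0,0,0]],[[0,0,0],[0,0,0]],[[0,0,0],[0,0,0]]], claw=3.2)

```text
clock: 46.2
position: [625.9, -101.5, 61.1]
ee_rot: [0.999, 0.041, 0.001, 0.0]
contact_force: [-0.6, 1.0, 5.7]
gripper_width: 38.8
grasp_force: 62.8
```

Request:
drive_tool(deltas=[[[0,0,-1],[0,0,0]],[[0,0,-3],[0,0,0]],[[0,0,-4],[0,0,0]],[[0,0,-3],[0,0,0]],[[0,0,0],[0,0,-5.5]],[[0,0,0],[0,0,-5.5]],[[0,0,0],[0,0,-5.5]],[[0,0,0],[0,0,-5.5]],[[0,0,0],[0,0,-5.6]],[[0,0,0],[0,0,0]]])

```text
clock: 47.2
position: [624.5, -101.5, 169.6]
ee_rot: [0.961, 0.278, -0.001, -0.0]
contact_force: [0.1, -0.6, -1.5]
gripper_width: 38.7
grasp_force: 62.1
```

Run:
```python
from h import *
go(509,247.4,165,32.4)
```

```text
clk 47.2 pos [ 624.5 -101.5  169.6] ang 32.29 tilt [-0.1   0.02] j6 2.04 | turn about tool z -0.1, then shift cm [  8.94 -35.65   0.46]
```

Request:
drive_tool(deltas=[[[1.1,-4.4,0],[0,0,0]],[[1.1,-4.4,0],[0,0,0]],[[1.1,-4.4,0],[0,0,0]],[[1.1,-4.4,0],[0,0,0]],[[1.1,-4.5,0],[0,0,0]],[[1.1,-4.5,0],[0,0,0]],[[1.1,-4.5,0],[0,0,0]],[[1.2,-4.5,0],[0,0,0]],[[0,0,0],[0,0,0]],[[0,0,0],[0,0,0]]])

```text
clock: 48.2
position: [509.2, 247.9, 169.9]
ee_rot: [0.96, 0.279, -0.001, 0.0]
contact_force: [1.4, -0.8, -1.7]
gripper_width: 38.5
grasp_force: 62.1
```

Request:
drive_tool(deltas=[[[0,0,3],[0,0,0]],[[0,0,3],[0,0,0]],[[0,0,3],[0,0,0]],[[0,0,0],[0,0,0]],[[0,0,0],[0,0,0]],[[0,0,0],[0,0,0]]])

```text
clock: 48.8
position: [511.4, 247.1, 81.9]
ee_rot: [0.961, 0.278, 0.002, -0.0]
contact_force: [-0.0, 0.5, -1.4]
gripper_width: 38.6
grasp_force: 62.1
```

Run:
```python
from h import *
go(509,247.4,46.6,32.4)
```

```text
clk 48.8 pos [511.4 247.1  81.9] ang 32.27 tilt [0.16 0.1 ] j6 1.40 | turn about tool z -0.1, then shift cm [-0.19 -0.15  3.53]
```

Request:
drive_tool(deltas=[[[-0.1,-0.1,1.5],[0,0,0]],[[0,0,1],[0,0,0]],[[0,0,0.6],[0,0,0]],[[0,0,0.3],[0,0,0]],[[0,0,0],[0,0,0]],[[0,0,0],[0,0,0]]])

```text
clock: 49.4
position: [509.0, 247.5, 46.5]
ee_rot: [0.96, 0.278, 0.0, -0.0]
contact_force: [-0.2, -0.5, -0.9]
gripper_width: 38.6
grasp_force: 62.2
```

Request:
drive_tool(deltas=[[[0,0,0],[0,0,0]],[[0,0,0],[0,0,0]],[[0,0,0],[0,0,0]],[[0,0,-1],[0,0,0]],[[0,0,-3],[0,0,0]],[[0,0,-4],[0,0,0]],[[0,0,-3],[0,0,0]],[[0,0,0],[0,0,6.9]],[[0,0,0],[0,0,6.9]],[[0,0,0],[0,0,6.9]],[[0,0,0],[0,0,6.9]],[[0,0,0],[0,0,0]]], claw=5.6)

```text
clock: 50.6
position: [508.8, 247.3, 157.0]
ee_rot: [0.999, 0.041, 0.0, -0.0]
contact_force: [0.3, -0.5, -0.6]
gripper_width: 56.1
grasp_force: 0.0
```

Run:
```python
from h import *
go(620.4,-31.8,160,4.9)
```

```text
clk 50.6 pos [508.8 247.3 157. ] ang 4.74 tilt [0.05 0.04] j6 0.91 | turn about tool z -0.2, then shift cm [ 8.74 28.76 -0.3 ]
```

Request:
drive_tool(deltas=[[[1.2,4.1,0],[0,0,0]],[[1.2,4.1,0],[0,0,0]],[[1.2,4.1,0],[0,0,0]],[[1.2,4.1,0],[0,0,0]],[[1.3,4.1,0],[0,0,0]],[[1.3,4.1,0],[0,0,0]],[[1.3,4.1,0],[0,0,0]],[[0,0,3],[0,0,0]],[[0,0,3],[0,0,0]],[[0,0,0],[0,0,0]],[[0,0,0],[0,0,0]],[[0,0,0],[0,0,0]]])

```text
clock: 51.8
position: [620.4, -31.1, 98.2]
ee_rot: [0.999, 0.042, 0.002, 0.0]
contact_force: [-0.5, -0.1, -0.6]
gripper_width: 56.1
grasp_force: 0.0
```

Run:
```python
from h import *
mods(79)
go(620.4,-31.8,61.5,4.9)
```

```text
[629.5  31. ] [52.8 28.5] long axis deg 4.5
[619.8 -31.9] [52.5 28.2] long axis deg 4.5
clk 51.9 pos [620.3 -31.   98.3] ang 4.83 tilt [0.22 0.02] j6 1.44 | turn about tool z -0.1, then shift cm [0.   0.08 3.68]
```

Request:
drive_tool(deltas=[[[0,0.1,1],[0,0,0]],[[0,0,0],[0,0,0]],[[0,0,0],[0,0,0]]], claw=4.8)

```text
clock: 52.15
position: [618.9, -32.5, 86.0]
ee_rot: [0.999, 0.041, -0.0, 0.0]
contact_force: [-0.1, 0.0, 0.2]
gripper_width: 48.3
grasp_force: 0.0
```

Run:
```python
from h import *
go(620.2,-31.8,61.5,4.8)
```

```text
clk 52.1 pos [618.9 -32.5  86. ] ang 4.74 tilt [-0.02 -0.01] j6 1.45 | turn about tool z -0.1, then shift cm [ 0.13 -0.06  2.45]
```

Request:
drive_tool(deltas=[[[0.1,-0.1,1],[0,0,0]],[[0,0,0.8],[0,0,0]],[[0,0,0.7],[0,0,0]],[[0,0,0],[0,0,0]],[[0,0,0],[0,0,0]]])

```text
clock: 52.65
position: [619.9, -31.6, 60.7]
ee_rot: [0.999, 0.041, -0.0, 0.0]
contact_force: [-0.5, 0.7, 0.1]
gripper_width: 47.8
grasp_force: 0.0
```

Request:
drive_tool(deltas=[[[0,0,0],[0,0,0]],[[0,0,0],[0,0,0]],[[0,0,0],[0,0,0]],[[0,0,0],[0,0,0]],[[0,0,0],[0,0,0]]], claw=3.2)

```text
clock: 53.15
position: [620.3, -31.4, 61.6]
ee_rot: [0.999, 0.041, 0.0, -0.0]
contact_force: [0.4, 0.1, 2.5]
gripper_width: 38.5
grasp_force: 64.1
```

Request:
drive_tool(deltas=[[[0,0,-1],[0,0,0]],[[0,0,-3],[0,0,0]],[[0,0,-4],[0,0,0]],[[0,0,-3],[0,0,0]],[[0,0,0],[0,0,-5.5]],[[0,0,0],[0,0,-5.5]],[[0,0,0],[0,0,-5.5]],[[0,0,0],[0,0,-5.5]],[[0,0,0],[0,0,-5.6]],[[0,0,0],[0,0,0]]])

```text
clock: 54.15
position: [619.7, -31.6, 171.3]
ee_rot: [0.961, 0.278, -0.0, -0.0]
contact_force: [-0.1, 0.3, -1.0]
gripper_width: 38.9
grasp_force: 63.9
```

Run:
```python
from h import *
go(471.5,306.5,165,32.4)
```

```text
clk 54.1 pos [619.7 -31.6 171.3] ang 32.31 tilt [-0.02  0.  ] j6 1.93 | turn about tool z -0.1, then shift cm [  5.61 -36.49   0.63]
```

Request:
drive_tool(deltas=[[[0.7,-4.5,0],[0,0,0]],[[0.7,-4.5,0],[0,0,0]],[[0.7,-4.5,0],[0,0,0]],[[0.7,-4.6,0],[0,0,0]],[[0.7,-4.6,0],[0,0,0]],[[0.7,-4.6,0],[0,0,0]],[[0.7,-4.6,0],[0,0,0]],[[0.7,-4.6,0],[0,0,0]],[[0,0,0],[0,0,0]],[[0,0,0],[0,0,0]]])

```text
clock: 55.15
position: [471.4, 307.8, 171.2]
ee_rot: [0.96, 0.279, -0.0, 0.0]
contact_force: [0.3, 0.4, -1.5]
gripper_width: 38.3
grasp_force: 63.8
```

Request:
drive_tool(deltas=[[[0,0,3],[0,0,0]],[[0,0,3],[0,0,0]],[[0,0,3],[0,0,0]],[[0,0,0],[0,0,0]],[[0,0,0],[0,0,0]],[[0,0,0],[0,0,0]]])

```text
clock: 55.75
position: [473.5, 307.3, 83.0]
ee_rot: [0.961, 0.278, 0.002, -0.001]
contact_force: [-0.6, 0.3, 0.7]
gripper_width: 38.4
grasp_force: 63.8
```

Run:
```python
from h import *
go(471.5,306.5,47,32.4)
```

```text
clk 55.8 pos [473.5 307.3  83. ] ang 32.28 tilt [0.15 0.12] j6 1.27 | turn about tool z -0.1, then shift cm [-0.21 -0.04  3.6 ]
```

Request:
drive_tool(deltas=[[[-0.1,0,1.5],[0,0,0]],[[0,0,1],[0,0,0]],[[0,0,0.7],[0,0,0]],[[0,0,0.3],[0,0,0]],[[0,0,0],[0,0,0]],[[0,0,0],[0,0,0]]])

```text
clock: 56.35
position: [471.6, 306.7, 46.5]
ee_rot: [0.96, 0.278, 0.0, -0.0]
contact_force: [0.2, 0.2, 0.4]
gripper_width: 38.2
grasp_force: 63.9
```

Request:
drive_tool(deltas=[[[0,0,0],[0,0,0]],[[0,0,0],[0,0,0]],[[0,0,0],[0,0,0]],[[0,0,-1],[0,0,0]],[[0,0,-3],[0,0,0]],[[0,0,-4],[0,0,0]],[[0,0,-3],[0,0,0]],[[0,0,0],[0,0,6.9]],[[0,0,0],[0,0,6.9]],[[0,0,0],[0,0,6.9]],[[0,0,0],[0,0,6.9]],[[0,0,0],[0,0,0]]], claw=5.6)

```text
clock: 57.55
position: [471.4, 306.4, 156.9]
ee_rot: [0.999, 0.041, 0.0, -0.0]
contact_force: [0.2, -0.4, -0.6]
gripper_width: 55.6
grasp_force: 0.0
```

Run:
```python
from h import *
go(629.5,31,160,4.6)
```

```text
clk 57.5 pos [471.4 306.4 156.9] ang 4.74 tilt [0.04 0.04] j6 0.79 | turn about tool z 0.1, then shift cm [13.55 28.72 -0.31]
```

Request:
drive_tool(deltas=[[[1.9,4.1,0],[0,0,0]],[[1.9,4.1,0],[0,0,0]],[[1.9,4.1,0],[0,0,0]],[[1.9,4.1,0],[0,0,0]],[[1.9,4.1,0],[0,0,0]],[[2,4.1,0],[0,0,0]],[[2,4.1,0],[0,0,0]],[[0,0,3],[0,0,0]],[[0,0,3.5],[0,0,0]],[[0,0,0],[0,0,0]],[[0,0,0],[0,0,0]],[[0,0,0],[0,0,0]]])

```text
clock: 58.75
position: [630.9, 32.0, 93.5]
ee_rot: [0.999, 0.042, 0.002, -0.0]
contact_force: [-0.8, -0.7, -0.3]
gripper_width: 56.3
grasp_force: 0.0
```

Run:
```python
from h import *
mods(79,1)
go(629.7,31,61.5,4.6)
```

```text
[629.5  30.5] [52.8 28.3] long axis deg 4.3
clk 58.8 pos [630.9  32.2  93.6] ang 4.83 tilt [0.24 0.04] j6 1.35 | turn about tool z 0.2, then shift cm [-0.13  0.11  3.21]
```

Request:
drive_tool(deltas=[[[0,0.1,1.5],[0,0,0]],[[0,0,1],[0,0,0]],[[0,0,0.7],[0,0,0]],[[0,0,0],[0,0,0]],[[0,0,0],[0,0,0]]])

```text
clock: 59.3
position: [629.9, 30.5, 59.5]
ee_rot: [0.999, 0.041, 0.0, 0.0]
contact_force: [-0.0, -0.6, 0.6]
gripper_width: 55.8
grasp_force: 0.0
```

Request:
drive_tool(deltas=[[[0,0,0],[0,0,0]],[[0,0,0],[0,0,0]],[[0,0,0],[0,0,0]],[[0,0,0],[0,0,0]],[[0,0,0],[0,0,0]]], claw=3.2)

```text
clock: 59.8
position: [630.2, 30.7, 60.1]
ee_rot: [0.999, 0.041, 0.001, -0.0]
contact_force: [-0.1, 0.6, 5.6]
gripper_width: 38.7
grasp_force: 62.2
```

Request:
drive_tool(deltas=[[[0,0,-1],[0,0,0]],[[0,0,-3],[0,0,0]],[[0,0,-4],[0,0,0]],[[0,0,-3],[0,0,0]],[[0,0,0],[0,0,-5.5]],[[0,0,0],[0,0,-5.5]],[[0,0,0],[0,0,-5.5]],[[0,0,0],[0,0,-5.5]],[[0,0,0],[0,0,-5.6]],[[0,0,0],[0,0,0]]])

```text
clock: 60.8
position: [628.8, 30.1, 168.4]
ee_rot: [0.961, 0.278, -0.001, -0.0]
contact_force: [0.3, 0.1, -2.4]
gripper_width: 39.1
grasp_force: 61.7
```

Run:
```python
from h import *
go(434,365.6,165,32.4)
```

```text
clk 60.8 pos [628.8  30.1 168.4] ang 32.29 tilt [-0.12 -0.02] j6 1.83 | turn about tool z -0.1, then shift cm [  1.53 -38.76   0.34]
```

Request:
drive_tool(deltas=[[[0.2,-4.3,0],[0,0,0]],[[0.2,-4.3,0],[0,0,0]],[[0.2,-4.3,0],[0,0,0]],[[0.2,-4.3,0],[0,0,0]],[[0.2,-4.3,0],[0,0,0]],[[0.2,-4.3,0],[0,0,0]],[[0.1,-4.3,0],[0,0,0]],[[0.1,-4.3,0],[0,0,0]],[[0.1,-4.4,0],[0,0,0]],[[0,0,0],[0,0,0]],[[0,0,0],[0,0,0]]])

```text
clock: 61.9
position: [433.8, 366.8, 168.7]
ee_rot: [0.96, 0.279, -0.001, 0.0]
contact_force: [1.1, 0.4, -2.6]
gripper_width: 38.6
grasp_force: 61.7
```

Request:
drive_tool(deltas=[[[0,0,3],[0,0,0]],[[0,0,3],[0,0,0]],[[0,0,2.7],[0,0,0]],[[0,0,0],[0,0,0]],[[0,0,0],[0,0,0]],[[0,0,0],[0,0,0]]])

```text
clock: 62.5
position: [436.0, 366.8, 83.9]
ee_rot: [0.961, 0.278, 0.001, -0.001]
contact_force: [-0.2, -0.2, -2.1]
gripper_width: 38.8
grasp_force: 61.6
```

Run:
```python
from h import *
go(434,365.6,45.7,32.4)
```

```text
clk 62.5 pos [436.  366.8  83.9] ang 32.27 tilt [0.13 0.13] j6 1.15 | turn about tool z -0.1, then shift cm [-0.23 -0.    3.82]
```

Request:
drive_tool(deltas=[[[-0.1,0,1.5],[0,0,0]],[[0,0,1],[0,0,0]],[[0,0,0.8],[0,0,0]],[[0,0,0.4],[0,0,0]],[[0,0,0],[0,0,0]],[[0,0,0],[0,0,0]]])

```text
clock: 63.1
position: [434.1, 366.1, 45.4]
ee_rot: [0.96, 0.278, 0.0, -0.0]
contact_force: [1.1, 0.6, -2.1]
gripper_width: 38.8
grasp_force: 61.7
```

Request:
drive_tool(deltas=[[[0,0,0],[0,0,0]],[[0,0,0],[0,0,0]],[[0,0,0],[0,0,0]],[[0,0,-1],[0,0,0]],[[0,0,-3],[0,0,0]],[[0,0,-4],[0,0,0]],[[0,0,-4],[0,0,0]],[[1.5,2,-4],[0,0,0]],[[1.5,2,-2],[0,0,0]],[[0,2,0],[0,0,0]],[[0,0,0],[0,0,0]],[[0,0,0],[0,0,0]]], claw=5.6)

```text
clock: 64.3
position: [491.2, 330.7, 225.4]
ee_rot: [0.961, 0.278, 0.0, -0.0]
contact_force: [-0.4, -0.6, -0.1]
gripper_width: 56.1
grasp_force: 0.0
```

Run:
```python
from h import *
d=mods(64,3);v=d["img"][:,:,::-1].copy()
for y in(-70,0,70): draw(v,d,box(off((471.5,306.5),32.4,0,y),32.4,102,54,44)); print(off((471.5,306.5),32.4,0,y))
t=topmods(64);tv=t["img"][:,:,::-1].copy()
draw(tv,t,box((393.5,-281),57.4,190,76,4))
o=(393.5,-281);a=57.4
draw(tv,t,box(off(o,a,57.5,0),a,55,60,40),(0,255,0))
A=cv2.resize(v[60:260,130:430],(480,320));B=cv2.resize(tv[130:310,220:450],(409,320))
cv2.imwrite("pics/end.png",np.hstack([A[:,60:440],B]))
print(np.hstack([A[:,60:440],B]).shape)
```

```text
[433.8 366. ] [51.7 28.5] long axis deg 32.3
[471.6 306.2] [51.7 27.6] long axis deg 32.2
[509.  247.1] [51.7 28.4] long axis deg 32.3
[509.00787565 247.39704521]
[471.5 306.5]
[433.99212435 365.60295479]
[434.2 368.8] [50.5 26.4] long axis deg 31.9
[508.6 250.5] [50.4 26.6] long axis deg 32.1
[472.  309.9] [50.6 26.8] long axis deg 33.1
(320, 789, 3)
```

View pics/end.png

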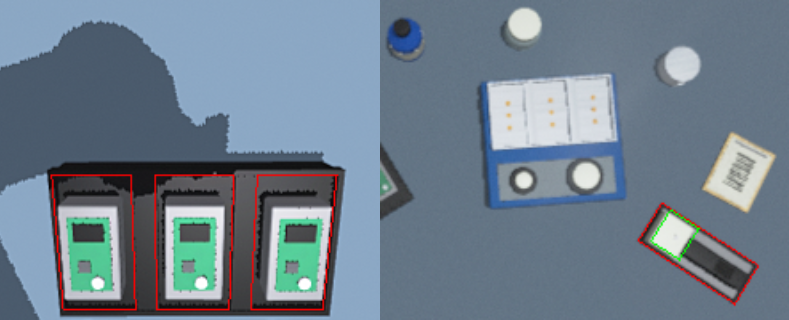

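All three modules sit flat and centred in the tray lanes, the tester is empty, the scanner lies on its pad, and the bystanders haven't moved.

```bash
python3 -c "
from bench import arm
print(arm.job_done())"
```

```text
the job is handed in; nothing more can be done
None
```

I did every step in the order asked and handed the job in at about 64 s; the three modules are back flat in the tray, the scanner is on its pad, and the bottle, spool and jar were not touched (one module was knocked within its tester lane around the button presses but stayed flat in it).

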